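# Hang up the tea infuser and snap the cap onto the iced-tea jug

### The job

The iced tea has steeped: lift the infuser basket out of the jug's mouth and hang it by its wire bail on the empty middle hook of the utensil rack, letting go of it there. Then put the blue snap cap on the jug and press it straight down until it clicks and sits level and fully home on the rim, and keep pressing after the click: finish with the gripper still holding the cap pressed down firmly, about as hard as the click took. Keep the jug standing and leave the other things on the table where they are.

Things in the scene. Friction and masses are not known exactly. Their poses are not given: they have to be found in the camera images.
- jug: amber tea jug, loose, about 1.3 kg: body 108 mm across up to 86 mm high, sloping shoulder from there to 120 mm, round neck 41 mm across (opening 35 mm) up to the rim at 155 mm; a snap bead 48 mm across runs round the neck 9 mm below the rim. Loop handle on its -y side (reaches 89 mm from the axis, below 105 mm high). Origin at the centre of its base, z up
- jug_mouth (a point): centre of the jug's mouth, at the height of the rim (155 mm above the jug's base); axes as the jug's
- cap: blue snap cap, 55 mm across, 20 mm high, 25 g, lying mouth down on the table; origin at the centre of its open lower edge, z up through its closed top. Its skirt is 16 mm deep, with an inner bead 44 mm across at the lower edge. Once clicked home it stays on by itself; pulling it off takes about 10 N
- cap_liner (a point): centre of the cap's inner ceiling, 16 mm above its lower edge, 4 mm under its top. Set on the neck, the cap first rests loosely on the jug's bead with this point 9 mm above jug_mouth; pushed on, the resistance rises to some 6 to 13 N within 2 to 4 mm, drops as it clicks over, then the cap stops hard on the rim, this point at jug_mouth
- infuser: steel infuser basket, about 110 g, standing in the jug's mouth: perforated tube 30 mm across, 70 mm long; on its top a flange 40 mm across, 3 mm thick, resting on the rim; above it an upright bail of 6 mm wire in the y-z plane, 29 mm wide and 44 mm high inside; on the bail a black knob 18 mm across. Origin at the centre of the tube's lower end, z up, y along the bail's top bar
- bail (a point): middle of the bail's top bar (wire centre), 120 mm above the infuser's lower end; axes as the infuser's
- infuser_knob (a point): point on the knob's axis at a good height to grip, 24 mm above the bail's top bar (wire centre). The knob is round, straight-sided from 20 mm below to 8 mm above this point. Fingertips reaching more than 20 mm below it meet the bail
- rack: utensil rack, fixed: wooden foot 100 x 300 x 18 mm, two posts, steel rail along y (12 mm thick, top 229 mm high), three steel hooks of 8 mm round bar, 90 mm apart along y, pointing to the rack's -x; a ladle (y -90 mm) and a turner (y +90 mm) hang on the outer hooks and belong there. Origin at table height under the middle of the rail, z up
- hook (a point): where point bail comes to rest in the dip of the free middle hook: 75 mm in front of the rail (rack -x), 222 mm above the table; axes as the rack's. The hook's upturned tip reaches 27 mm further along -x and its top is 11 mm higher than this point; its underside at the dip is 11 mm lower. The bail's bar must lie across the hook, along the rack's y
- sauce_jar: closed glass jar of red sauce with a steel lid, 74 mm across, 115 mm high; origin at the centre of its base
- cup: white foam cup, 72 mm across the rim, 90 mm high; origin at the centre of its base
- shaker: steel shaker, 48 mm across, 96 mm high; origin at the centre of its base
- jar_lid: flat brass-coloured lid of another jar, 72 mm across, 12 mm high, not for the jug; origin at the centre of its underside
- spoon: serving spoon with a wooden handle and steel bowl, lying on the table, about 200 mm long along its x axis
- rolling_pin: wooden rolling pin lying on the table, 52 mm thick, 400 mm long along its x axis
- saucepan: steel saucepan standing on the wooden pizza peel, 160 mm across, 85 mm high

How it is judged:
By the outcome, as a careful person would: the job done as asked, in the order asked, and still so for the second after the job is handed in, while the arm keeps its last pose, push and grip.
It also fails if it takes over 67 s, if anything falls off the work surface, if the arm or the gripper's body presses on something with over 40 N, if the wrist force passes 120 N, or if a joint passes its speed limit or range.

### The arm

A 6-joint arm with a two-finger parallel gripper is mounted at the origin on the work surface. World frame = base frame: x ahead of the robot, y to its left, z up, the work surface at z = 0. Lengths are in m, angles in rad, forces in N, time in s.
With the tool pointing down it reaches from about 0.425 to 0.95 m from the base axis. Payload 3.5 kg.
Tool frame: the origin (TCP) lies on the centre line of the jaws, within the pads' length; the fingertips stand 11 mm ahead of it and the grasp point (between the pads) lies 8 mm behind it; x points along the fingers, y is the direction in which the jaws open and shut, and the axes are right-handed (so a half turn about x gives the same grasp; the last joint's range is limited). The gripper opens to 85 mm and grips with 20 to 120 N. Pads are 22 mm wide; open, the fingers measure 114 mm over their backs; the gripper's body (76 mm by 85 mm) begins 54 mm behind the grasp point. The pads swing forward as they close: fully open they stand 13 mm farther back than shut.
Start: joints at [1.176, 0.286, 1.577, -0, 1.279, -0.15], TCP at [0.164, 0.655, 0.242] pointing down, gripper open.
Joint ranges: [-2.77, 2.77], [-0.9, 2.22], [0.21, 2.48], [-1.53, 4.67], [0.24, 2.81], [-2.84, 2.84]. Speed limits (rad/s): [2.79, 2.79, 3.14, 3.14, 3.14, 3.14].

### API

Orientations are given as a unit quaternion [x, y, z, w].
In Python, from plant import ctrl gives the robot as it stands. The module is installed in compiled form; this text tells all that it offers.
- The arm moves only by the tool drive_tool, never from a script. Its argument "series" is a list of rows, each a list of 2 entries, a list of its own where there are three numbers: the shift along the tool's x, y, z in units of 50 mm (1.0 is 50 mm), then the turn, a rotation vector about the tool's x, y, z in degrees. A call has 1 to 5 rows; each row shifts and turns the pose as measured when the row begins, along the tool's axes as they then stand; what a row does not reach is not made up. A row lasts 1/10 s, in which the tool goes at most 50 mm and 8.59 degrees, less where a joint would pass 70% of its speed; a pose out of reach is approached as far as the arm can. A call is refused whole if a number of a shift passes 1 or a number of a turn 8.59, either way. A call with a gripper value outside its range is refused whole. "grip" is the gripper's target within -1 to 1 (fully open at 1, half-way at 0, shut at -1), set as the call begins (left out, the last holds). The fingers move at their own pace and stop on an object; "newtons" is the grip in N (left out, the last holds). Time passes only in rows, so rows that do not move let the fingers close. It gives the time, the measured TCP pose, the force and the opening at its end, in the units of the state.
- ctrl.get_state(): the state, without advancing time (a new reading comes with each control period).
- ctrl.read_camera(name): name is "scene" or "top" or "wrist"; returns a dict with "img" (384x512x3 uint8, red, green, blue), "camera_matrix" (3x3 intrinsics, pixels), "R" (3x3) and "t" (3): a world point X has camera coordinates R X + t. Camera axes: x right, y down, z forward; pixel columns grow to the right and rows downward; lengths in m; the calibration is good to about 2 mm. A picture is of the moment at which its call begins. There is no depth.
- ctrl.sign_off(): hands the job in, once; it reports no verdict.
The state is a dict: "time": time; "qpos": joint angles; "dq": joint speeds; "joint_efforts": joint torques, N m; "eef_pos": TCP position; "tcp_rot": TCP orientation; "contact_force": force on the tool from outside, world axes, zero at the start; "wrist_torque": the same for the moment, N m; "opening": opening from 0.0 (shut) to 1.0 (fully open).
Only numpy, scipy, OpenCV 4.12 (cv2) and the standard library are available. Lean on these libraries where they do the work, as an engineer would, in place of code of your own. Each camera call takes 0.05 s, during which the arm holds its last target.

## Working session

There is one attempt and no reset: what is moved stays moved. The work goes in short steps, Python scripts to look and compute and a tool call to move; the robot and the scene stay as the last step left them, time stands still between calls to the robot, and variables do not carry over. Pictures are saved under pics/ and viewed, and the job is handed in when it is done.

Besides the shell and the picture viewer there is one more tool, called after "Call:" by a JSON object that holds its "fn" and its "kwargs", one argument or row to a line. drive_tool: Moves the arm, as the interface text tells. Its arguments: {"type":"object","properties":{"series":{"type":"array"},"grip":{"type":"number"},"newtons":{"type":"number"}},"required":["series"]}

```bash
mkdir -p pics; ls; python3 - <<'E'
from plant import ctrl
import cv2,numpy as np
print(ctrl.get_state())
for n in ["scene","top","wrist"]:
    c=ctrl.read_camera(n); cv2.imwrite(f"pics/{n}0.png",c["img"][:,:,::-1]); np.savez(f"{n}0.npz",**c)
    print(n,c["camera_matrix"].round(1).tolist(),c["R"].round(4).tolist(),c["t"].round(4).tolist())
E
```

```text
pics
{'time': 0.0, 'qpos': array([ 1.17600603e+00,  2.87192891e-01,  1.57817522e+00, -6.45512326e-07,
        1.27861271e+00, -1.50021142e-01]), 'dq': array([-2.75038991e-04, -5.63673635e-04,  8.27540026e-04,  8.80334709e-04,
        3.10060451e-03, -3.11401287e-05]), 'joint_efforts': array([ 2.92602199e-04, -4.05978763e+01, -2.92627054e+01, -1.21225048e-04,
        5.82968481e-03, -1.26458268e-06]), 'eef_pos': array([0.16331316, 0.65429263, 0.24092997]), 'tcp_rot': array([ 0.0855097 ,  0.70204434, -0.08713624,  0.70159042]), 'contact_force': array([-0.28295451, -0.56502655, -0.28213204]), 'wrist_torque': array([-0.01262674, -0.03459777, -0.02125333]), 'opening': 0.9968789723068421}
scene [[484.5, 0.0, 256.3], [0.0, 484.5, 181.4], [0.0, 0.0, 1.0]] [[-0.1827, 0.9832, -0.0006], [0.7952, 0.1474, -0.5882], [-0.5782, -0.1079, -0.8087]] [0.1179, -0.3011, 1.7552]
top [[457.0, 0.0, 268.1], [0.0, 457.0, 185.4], [0.0, 0.0, 1.0]] [[0.0286, -0.9995, 0.0113], [-0.9898, -0.0299, -0.1395], [0.1398, -0.0072, -0.9902]] [-0.0612, 0.5439, 1.646]
wrist [[266.4, 0.0, 251.1], [0.0, 266.4, 192.2], [0.0, 0.0, 1.0]] [[0.2423, 0.9702, -0.002], [0.9248, -0.2304, 0.3027], [0.2932, -0.0752, -0.9531]] [-0.6726, -0.0387, 0.3804]
```

View pics/scene0.png

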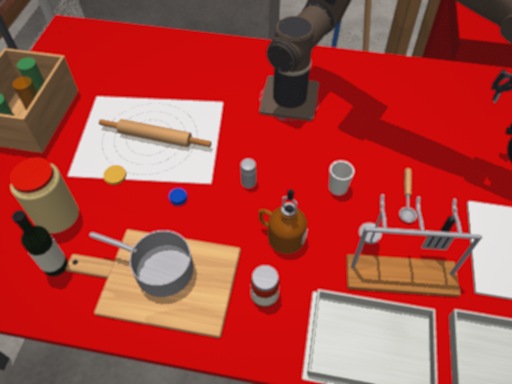

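View pics/top0.png

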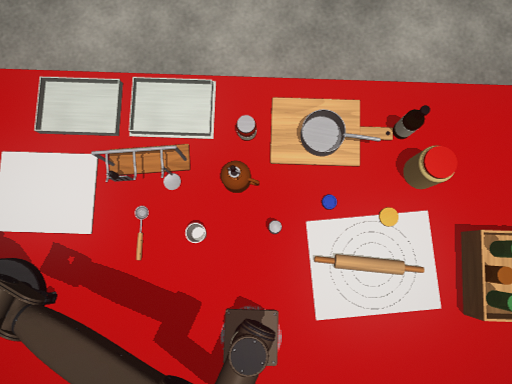

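View pics/wrist0.png

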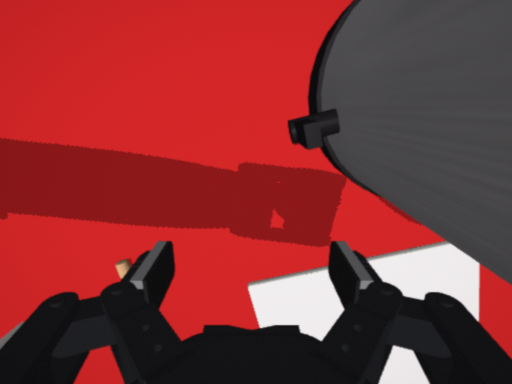

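The scene view shows the jug near pixel (288,232), the rack near (410,250), the cap at (178,196) and the jar lid at (115,174). The top view shows the jug at (236,175), the cap at (329,202) and the rack at (150,160). Next I'll zoom in.

```bash
cat > h.py <<'E'
import numpy as np,cv2
from plant import ctrl
def load(n): return dict(np.load(n+".npz"))
def snap(n,tag):
    c=ctrl.read_camera(n); np.savez(f"{n}{tag}.npz",**c); return c
def proj(c,X):
    p=c["R"]@np.asarray(X,float)+c["t"]; p=c["camera_matrix"]@p; return p[:2]/p[2]
def ray(c,uv):
    d=c["R"].T@np.linalg.inv(c["camera_matrix"])@np.array([uv[0],uv[1],1.]); o=-c["R"].T@c["t"]; return o,d/np.linalg.norm(d)
def onz(c,uv,z):
    o,d=ray(c,uv); return o+d*(z-o[2])/d[2]
def tri(obs):
    A=np.zeros((3,3));b=np.zeros(3)
    for c,uv in obs:
        o,d=ray(c,uv);P=np.eye(3)-np.outer(d,d);A+=P;b+=P@o
    X=np.linalg.solve(A,b); return X,[np.round(proj(c,X)-uv,1) for c,uv in obs]
def crop(c,x0,y0,x1,y1,s,fn):
    im=c["img"][y0:y1,x0:x1,::-1]; im=cv2.resize(im,None,fx=s,fy=s,interpolation=cv2.INTER_CUBIC); cv2.imwrite("pics/"+fn,im)
E
python3 - <<'E'
from h import *
s=load("scene0");t=load("top0")
crop(s,240,160,500,310,3,"sc1.png"); crop(t,90,130,290,250,4,"tc1.png")
for nm,c in (("scene",s),("top",t)):
    im=c["img"].astype(int); m=((im[:,:,2]>90)&(im[:,:,0]<60)).astype(np.uint8)
    n,l,st,ce=cv2.connectedComponentsWithStats(m)
    for i in range(1,n):
        if st[i,4]>30: print(nm,st[i],ce[i],onz(c,ce[i],.02 if nm=="top" else .015).round(4))
E
```

```text
scene [332  25   8  21  49] [334.91836735  35.97959184] [-0.3674  0.1322  0.015 ]
scene [170 189  16  15 182] [177.47802198 196.15934066] [ 0.4973 -0.2733  0.015 ]
top [322 195  14  14 156] [328.69871795 201.48076923] [ 0.4945 -0.2719  0.02  ]
```

View pics/sc1.png

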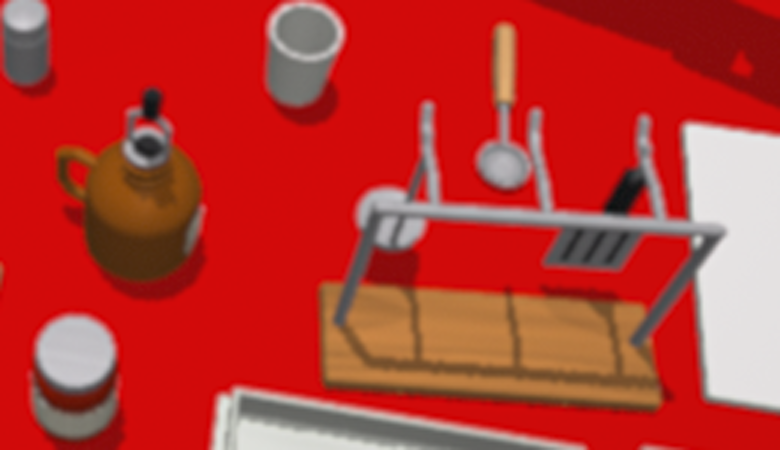

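View pics/tc1.png

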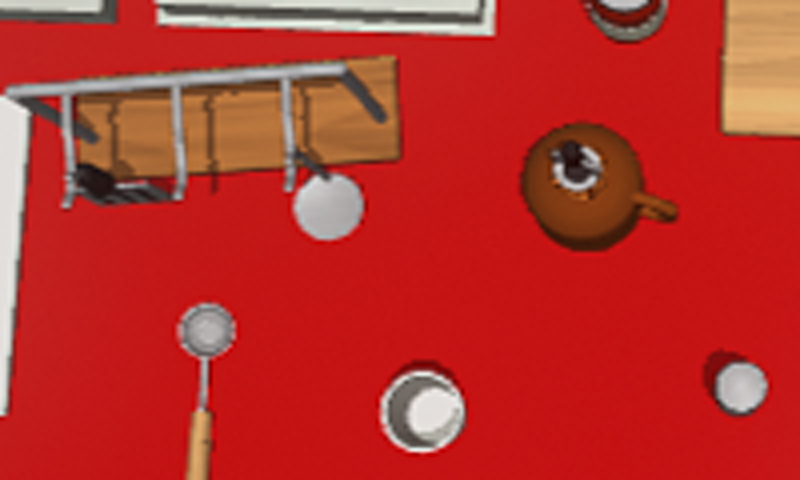

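Both views show the jug and the bail broadside to the scene camera, roughly along y. The knob is at crop (152,100) in the scene and (572,150) in the top view. The middle hook runs from the rail to its tip, at crop (536,112) scene and (180,195) top.

```bash
python3 - <<'E'
from h import *
s=load("scene0");t=load("top0")
S=lambda u,v:(s,np.array([240+(u+.5)/3-.5,160+(v+.5)/3-.5]))
T=lambda u,v:(t,np.array([90+(u+.5)/4-.5,130+(v+.5)/4-.5]))
for n,a,b in [("railL+y",S(722,230),T(8,92)),("rail-y",S(376,211),T(348,70)),("midhook root",S(547,209),T(176,83)),("mid tip",S(536,112),T(180,196)),("-y hook tip",S(428,105),T(289,188)),("+y tip",S(644,120),T(67,206)),("knob top",S(152,93),T(572,147)),("knob bottom",S(150,115),T(570,160))]:
    X,e=tri([a,b]); print(n,X.round(4),e)
print("flange", onz(*S(147,150),.158).round(4),onz(*T(577,174),.158).round(4))
print("jug body", onz(*T(583,187),.09).round(4))
# bail posts
print(onz(*S(131,118),.202).round(4),onz(*S(167,122),.202).round(4))
E
```

```text
railL+y [0.6105 0.5402 0.2247] [array([ 0., -0.]), array([0., 0.])]
rail-y [0.6392 0.266  0.2175] [array([-1., -0.]), array([-0.7, -0. ])]
midhook root [0.6208 0.4009 0.2317] [array([-0.,  0.]), array([-0., -0.])]
mid tip [0.5272 0.3921 0.2321] [array([-0.4,  0. ]), array([-0.3, -0. ])]
-y hook tip [0.5364 0.3034 0.2322] [array([-0.2,  0. ]), array([-0.1, -0. ])]
+y tip [0.5166 0.4829 0.2293] [array([-0.,  0.]), array([-0., -0.])]
knob top [0.5751 0.0736 0.2444] [array([-0.1, -0. ]), array([-0.1,  0. ])]
knob bottom [0.5712 0.0756 0.2064] [array([0.7, 0. ]), array([ 0.5, -0. ])]
flange [0.5761 0.0746 0.158 ] [0.5674 0.0744 0.158 ]
jug body [0.5671 0.0733 0.09  ]
[0.5746 0.058  0.202 ] [0.5731 0.0891 0.202 ]
```

```bash
cat >> h.py <<'E'
from scipy.spatial.transform import Rotation as Ro
def go(p=None,yaw=None,st=None,q=False):
    """tool moves for world goal p, yaw = heading (deg) of tool y in world with tool x straight down"""
    st=st or ctrl.get_state(); R=Ro.from_quat(st["tcp_rot"]); M=R.as_matrix(); e=st["eef_pos"]
    h=np.degrees(np.arctan2(M[1,1],M[0,1])); tilt=np.degrees(np.arccos(-M[2,0]))
    print("t %.2f"%st["time"],"pos",e.round(4),"yaw(tool y) %.2f tilt %.2f"%(h,tilt),"F",st["contact_force"].round(1),"open %.3f"%st["opening"],"q",st["qpos"].round(2))
    if p is not None:
        d=M.T@(np.array(p)-e)/.05; print(" shift units",d.round(3))
    if yaw is not None:
        a=np.radians(yaw); y=np.array([np.cos(a),np.sin(a),0]);x=np.array([0,0,-1.]);z=np.cross(x,y)
        rv=(R.inv()*Ro.from_matrix(np.c_[x,y,z])).as_rotvec(degrees=True); print(" turn",rv.round(2))
E
python3 - <<'E'
from h import *
go([.572,.075,.40],93)
E
```

```text
t 0.15 pos [0.1634 0.6544 0.2412] yaw(tool y) 75.97 tilt 0.11 F [-0.7 -0.8 -0.4] open 0.997 q [ 1.18  0.29  1.58 -0.    1.28 -0.15]
 shift units [-3.161 -9.268 10.737]
 turn [-17.03  -0.03   0.1 ]
```

Call:
{"fn": "drive_tool", "kwargs": {
  "series": [
    [[-1, 0, 0], [-8.5, 0, 0]],
    [[-1, 0, 0], [-8.5, 0, 0]],
    [[-1, 0, 0], [0, 0, 0]]
  ],
  "grip": 1
}}

```text
time: 0.45
eef_pos: [0.1621, 0.6511, 0.3794]
tcp_rot: [-0.031, 0.711, 0.012, 0.702]
contact_force: [0.4, 0.4, -0.3]
opening: 1.0
```

```bash
python3 - <<'E'
from h import *
go([.572,.075,.40],94)
E
```

```text
t 0.45 pos [0.1621 0.6511 0.3794] yaw(tool y) 93.51 tilt 1.71 F [ 0.4  0.4 -0.3] open 1.000 q [ 1.18  0.23  1.4   0.    1.54 -0.46]
 shift units [ -0.189 -12.009   7.475]
 turn [-0.5  -0.76  1.53]
```

Call:
{"fn": "drive_tool", "kwargs": {
  "series": [
    [[0, -0.85, 0.53], [0, -0.8, 1.5]],
    [[0, -0.85, 0.53], [0, 0, 0]],
    [[0, -0.85, 0.53], [0, 0, 0]],
    [[0, -0.85, 0.53], [0, 0, 0]],
    [[0, -0.85, 0.53], [0, 0, 0]]
  ]
}}

```text
time: 0.95
eef_pos: [0.3077, 0.4514, 0.3901]
tcp_rot: [-0.019, 0.703, 0.032, 0.711]
contact_force: [1.1, -0.5, 0.3]
opening: 0.999
```

Call:
{"fn": "drive_tool", "kwargs": {
  "series": [
    [[0, -0.85, 0.53], [0, 0, 0]],
    [[0, -0.85, 0.53], [0, 0, 0]],
    [[0, -0.85, 0.53], [0, 0, 0]],
    [[0, -0.85, 0.53], [0, 0, 0]]
  ]
}}

```text
time: 1.35
eef_pos: [0.4237, 0.2885, 0.3874]
tcp_rot: [-0.019, 0.702, 0.033, 0.711]
contact_force: [0.1, 0.4, -0.6]
opening: 1.0
```

```bash
python3 - <<'E'
from h import *
go([.572,.075,.40],94)
E
```

```text
t 1.35 pos [0.4237 0.2885 0.3874] yaw(tool y) 94.25 tilt 1.30 F [ 0.1  0.4 -0.6] open 1.000 q [ 0.39 -0.17  1.79  0.01  1.5  -1.25]
 shift units [-0.303 -4.472  2.645]
 turn [ 0.24  0.71 -1.09]
```

Call:
{"fn": "drive_tool", "kwargs": {
  "series": [
    [[-0.1, -0.85, 0.5], [0.2, 0.7, -1.1]],
    [[-0.1, -0.85, 0.5], [0, 0, 0]],
    [[-0.1, -0.85, 0.5], [0, 0, 0]],
    [[0, 0, 0], [0, 0, 0]]
  ]
}}

```text
time: 1.75
eef_pos: [0.5092, 0.1597, 0.3998]
tcp_rot: [-0.023, 0.708, 0.021, 0.706]
contact_force: [-1.1, -0.1, -0.0]
opening: 1.003
```

```bash
python3 - <<'E'
from h import *
go([.572,.075,.40],94)
c=snap("wrist","1"); cv2.imwrite("pics/w1.png",c["img"][:,:,::-1])
E
```

```text
t 1.75 pos [0.5092 0.1597 0.3998] yaw(tool y) 93.62 tilt 0.22 F [-1.1 -0.1 -0. ] open 1.003 q [ 0.11 -0.11  1.71 -0.    1.53 -1.52]
 shift units [-0.002 -1.77   1.147]
 turn [-0.38 -0.15  0.16]
```

View pics/w1.png

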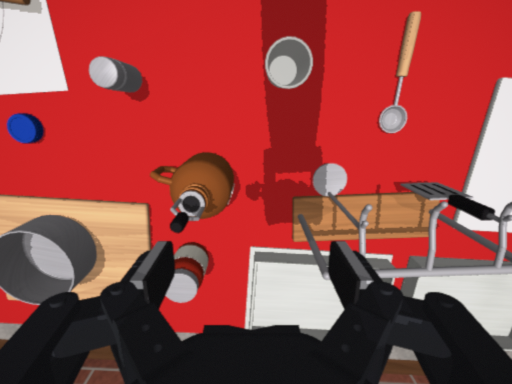

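The wrist view shows the whole scene: jug mouth at about (190,203), knob at (180,222), middle hook tip near (440,208), and cap at (25,128).

```bash
python3 - <<'E'
from h import *
c=load("wrist1"); crop(c,150,140,250,240,6,"w1a.png"); crop(c,300,160,512,280,3.7,"w1b.png")
E
```

```text
(no output)
```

View pics/w1a.png

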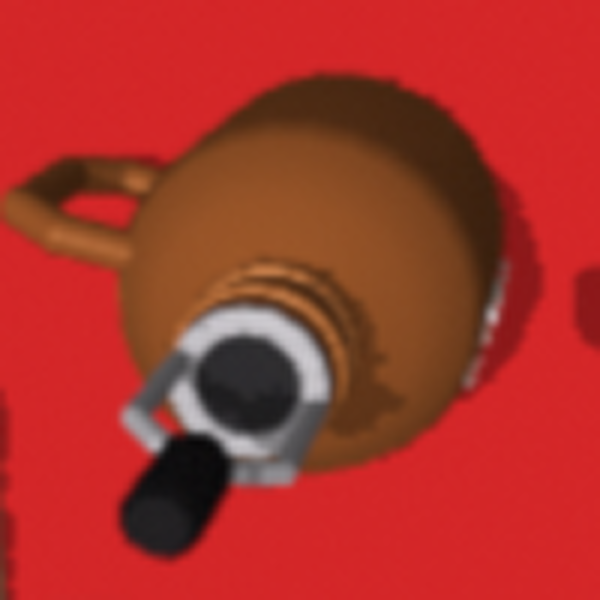

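View pics/w1b.png

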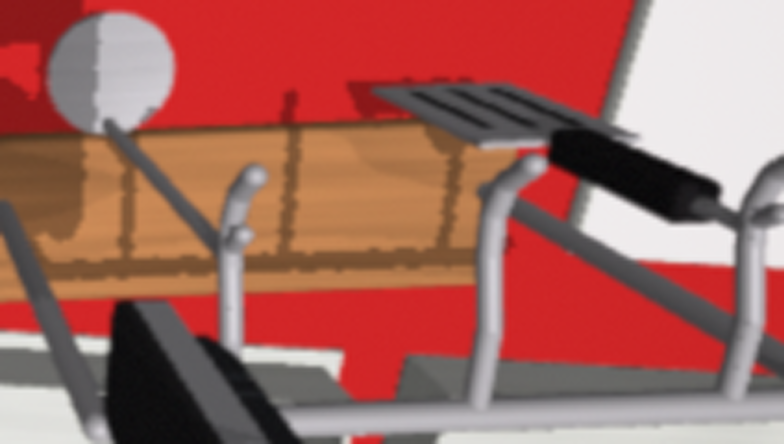

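```bash
python3 - <<'E'
from h import *
c=load("wrist1")
A=lambda u,v:(c,np.array([150+(u+.5)/6-.5,140+(v+.5)/6-.5]))
B=lambda u,v:(c,np.array([300+(u+.5)/3.7-.5,160+(v+.5)/3.7-.5]))
print("knobtop",onz(*A(158,525),.238).round(4),"flange",onz(*A(248,384),.158).round(4))
a=onz(*A(133,415),.205);b=onz(*A(288,478),.205);print("bail",a.round(4),b.round(4),(a+b)/2,np.linalg.norm(a-b),np.degrees(np.arctan2(-(b-a)[0],(b-a)[1])))
m=onz(*B(542,163),.229);l=onz(*B(256,177),.229);print("tips",m.round(4),l.round(4),np.degrees(np.arctan2(-(m-l)[0],(m-l)[1])))
r=onz(*B(480,405),.223);l2=onz(*B(735,392),.223);print("roots",r.round(4),l2.round(4),np.degrees(np.arctan2(-(l2-r)[0],(l2-r)[1])),np.linalg.norm(l2-r))
E
```

```text
knobtop [0.5734 0.0714 0.238 ] flange [0.5722 0.0721 0.158 ]
bail [0.5633 0.0572 0.205 ] [0.5761 0.0911 0.205 ] [0.56971416 0.0741588  0.205     ] 0.03623655162542082 -20.643573415785255
tips [0.5258 0.3949 0.229 ] [0.5366 0.3029 0.229 ] 6.697573394177958
roots [0.6204 0.4036 0.223 ] [0.6092 0.4933 0.223 ] 7.133954936912483 0.09038582732137396
```

```bash
python3 - <<'E'
from h import *
s=load("scene0");t=load("top0")
crop(s,270,180,310,220,12,"s2.png");crop(t,215,155,255,195,12,"t2.png")
a=cv2.imread("pics/s2.png");b=cv2.imread("pics/t2.png");cv2.imwrite("pics/st2.png",np.hstack([a,b])[:,:,:][:600,:960][:, :800] if 0 else cv2.resize(np.hstack([a,b]),(800,400)))
E
```

```text
(no output)
```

View pics/st2.png

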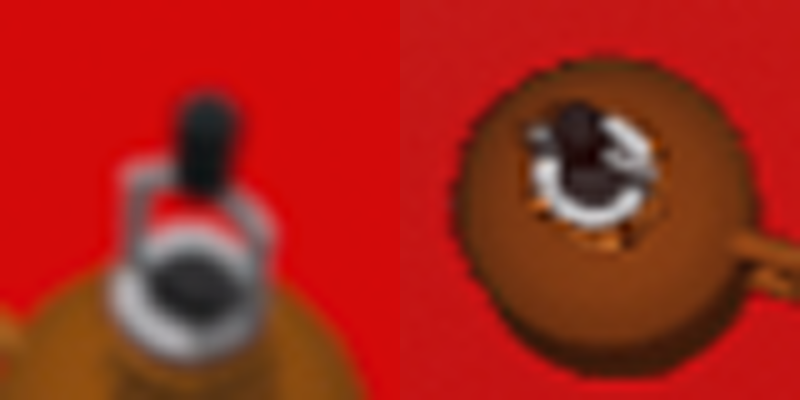

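```bash
python3 - <<'E'
from h import *
s=load("scene0");c=load("wrist1")
a=onz(s,(282.2,196.8),.205);b=onz(s,(296.9,202.7),.205)
print(a,b,(a+b)/2,np.degrees(np.arctan2(-(b-a)[0],(b-a)[1])))
A=lambda u,v:(c,np.array([150+(u+.5)/6-.5,140+(v+.5)/6-.5]))
a=onz(*A(182,358),.160);b=onz(*A(316,405),.160)
print(a,b,np.degrees(np.arctan2(-(b-a)[0],(b-a)[1])))
go([.572,.0725,.30],71)
E
```

```text
[0.57037857 0.0543037  0.205     ] [0.58159417 0.09415736 0.205     ] [0.57598637 0.07423053 0.205     ] -15.717634432451348
[0.56569286 0.05630873 0.16      ] [0.57593767 0.08933726 0.16      ] -17.232885308040473
t 1.80 pos [0.508  0.1616 0.3996] yaw(tool y) 93.73 tilt 0.23 F [-0.2  0.1  0.4] open 1.001 q [ 0.12 -0.11  1.72 -0.    1.54 -1.52]
 shift units [ 1.989 -1.859  1.17 ]
 turn [22.73 -0.2   0.11]
```

Call:
{"fn": "drive_tool", "kwargs": {
  "series": [
    [[0.5, -0.62, 0.39], [0, 0, 0]],
    [[0.5, -0.62, 0.39], [0, 0, 0]],
    [[0.5, -0.62, 0.39], [0, 0, 0]],
    [[0.5, 0, 0], [7.25, 0, 0]],
    [[0, 0, 0], [7.25, 0, 0]]
  ],
  "grip": 0.2
}}

```text
time: 2.3
eef_pos: [0.5724, 0.0755, 0.2967]
tcp_rot: [0.068, 0.705, -0.066, 0.703]
contact_force: [0.4, -0.1, -0.8]
opening: 0.599
```

Call:
{"fn": "drive_tool", "kwargs": {
  "series": [
    [[0, 0, 0], [7.25, 0, 0]],
    [[0, 0, 0], [0, 0, 0]]
  ]
}}

```text
time: 2.5
eef_pos: [0.5707, 0.0779, 0.294]
tcp_rot: [0.114, 0.701, -0.112, 0.695]
contact_force: [-0.2, 1.1, 0.2]
opening: 0.603
```

```bash
python3 - <<'E'
from h import *
go([.572,.0735,.224],72)
c=snap("wrist","2"); cv2.imwrite("pics/w2.png",c["img"][:,:,::-1])
E
```

```text
t 2.50 pos [0.5707 0.0779 0.294 ] yaw(tool y) 71.69 tilt 0.47 F [-0.2  1.1  0.2] open 0.603 q [-0.04  0.04  1.77  0.    1.35 -1.29]
 shift units [ 1.399 -0.078  0.065]
 turn [-0.31 -0.46 -0.09]
```

View pics/w2.png

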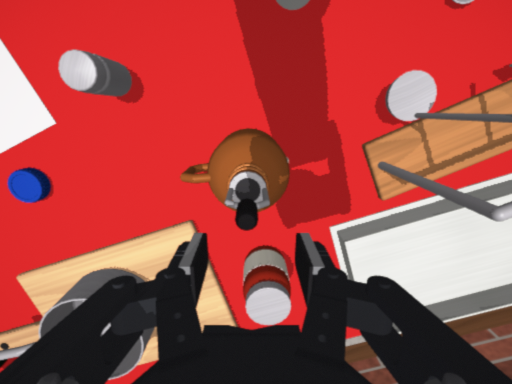

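```bash
python3 - <<'E'
from h import *
c=load("wrist2"); crop(c,200,150,300,250,6,"w2a.png")
print(onz(c,(246.3,222),.238))
E
```

```text
[0.57393039 0.07160351 0.238     ]
```

View pics/w2a.png

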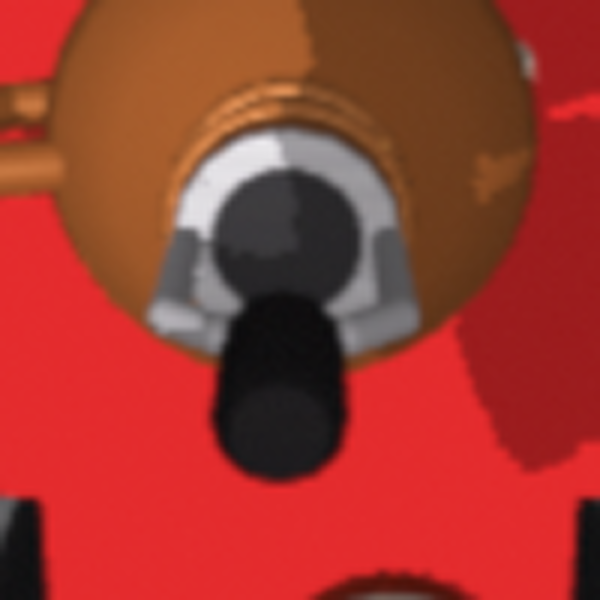

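```bash
python3 - <<'E'
from h import *
c=load("wrist2")
A=lambda u,v:(c,np.array([200+(u+.5)/6-.5,150+(v+.5)/6-.5]))
print(onz(*A(291,238),.158),onz(*A(279,430),.238), onz(*A(282,318),.205))
go([.573,.072,.224],72)
E
```

```text
[0.57182286 0.07298558 0.158     ] [0.57328788 0.07164484 0.238     ] [0.56991868 0.07267972 0.205     ]
t 2.55 pos [0.5708 0.078  0.2943] yaw(tool y) 71.82 tilt 0.43 F [-0.5  0.3 -0.3] open 0.595 q [-0.04  0.04  1.76  0.    1.35 -1.3 ]
 shift units [ 1.405 -0.103  0.091]
 turn [-0.18 -0.42 -0.1 ]
```

Call:
{"fn": "drive_tool", "kwargs": {
  "series": [
    [[0.5, -0.1, 0.09], [0, -0.4, 0]],
    [[0.5, 0, 0], [0, 0, 0]],
    [[0.2, 0, 0], [0, 0, 0]],
    [[0, 0, 0], [0, 0, 0]]
  ]
}}

```text
time: 2.95
eef_pos: [0.5737, 0.0756, 0.2357]
tcp_rot: [0.108, 0.697, -0.105, 0.701]
contact_force: [-0.6, 0.5, -0.1]
opening: 0.604
```

```bash
python3 - <<'E'
from h import *
go([.573,.072,.224],72)
E
```

```text
t 2.95 pos [0.5737 0.0756 0.2357] yaw(tool y) 72.67 tilt 0.38 F [-0.6  0.5 -0.1] open 0.604 q [-0.05  0.08  1.83  0.    1.23 -1.31]
 shift units [ 0.234 -0.074  0.007]
 turn [ 0.67  0.3  -0.23]
```

Call:
{"fn": "drive_tool", "kwargs": {
  "series": [
    [[0.23, -0.07, 0], [0, 0, 0]],
    [[0, 0, 0], [0, 0, 0]]
  ]
}}

```text
time: 3.15
eef_pos: [0.5732, 0.0728, 0.2252]
tcp_rot: [0.107, 0.696, -0.104, 0.702]
contact_force: [0.2, 0.4, -0.4]
opening: 0.6
```

```bash
python3 - <<'E'
from h import *
go([.573,.072,.224],72)
c=snap("scene","3"); crop(c,250,150,330,230,7,"s3.png")
E
```

```text
t 3.15 pos [0.5732 0.0728 0.2252] yaw(tool y) 72.83 tilt 0.51 F [ 0.2  0.4 -0.4] open 0.600 q [-0.05  0.08  1.84  0.    1.21 -1.32]
 shift units [ 0.024 -0.017  0.   ]
 turn [ 0.83  0.43 -0.27]
```

View pics/s3.png

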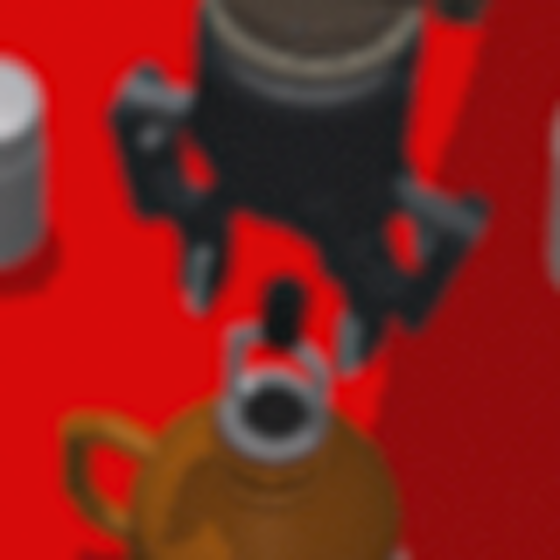

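The knob sits between the fingertips, whose midpoint at (276,338) lies close to the knob base at (282,345). I'm closing the gripper.

Call:
{"fn": "drive_tool", "kwargs": {
  "series": [
    [[0, 0, 0], [0, 0, 0]],
    [[0, 0, 0], [0, 0, 0]],
    [[0, 0, 0], [0, 0, 0]],
    [[0, 0, 0], [0, 0, 0]],
    [[0, 0, 0], [0, 0, 0]]
  ],
  "grip": -1,
  "newtons": 50
}}

```text
time: 3.7
eef_pos: [0.5753, 0.0727, 0.2294]
tcp_rot: [0.107, 0.694, -0.104, 0.704]
contact_force: [-0.7, 0.2, -1.6]
opening: 0.194
```

Call:
{"fn": "drive_tool", "kwargs": {
  "series": [
    [[0, 0, 0], [0, 0, 0]]
  ]
}}

```text
time: 3.8
eef_pos: [0.5753, 0.0727, 0.2293]
tcp_rot: [0.107, 0.694, -0.104, 0.704]
contact_force: [0.8, 0.1, -1.4]
opening: 0.191
```

```bash
python3 - <<'E'
from h import *
go([.573,.072,.224],72)
E
```

```text
t 3.80 pos [0.5753 0.0727 0.2293] yaw(tool y) 72.83 tilt 0.90 F [ 0.8  0.1 -1.4] open 0.191 q [-0.05  0.08  1.84  0.    1.21 -1.32]
 shift units [ 0.105 -0.028 -0.041]
 turn [ 0.83  0.81 -0.39]
```

Call:
{"fn": "drive_tool", "kwargs": {
  "series": [
    [[-0.3, 0, 0], [0, 0, 0]],
    [[-0.4, 0, 0], [0, 0, 0]],
    [[-0.4, 0, 0], [0, 0, 0]]
  ]
}}

```text
time: 4.1
eef_pos: [0.5732, 0.0728, 0.2829]
tcp_rot: [0.107, 0.696, -0.104, 0.702]
contact_force: [0.3, -0.0, -2.2]
opening: 0.191
```

```bash
python3 - <<'E'
from h import *
go([.574,.072,.33],72)
c=snap("scene","4"); crop(c,250,150,330,230,7,"s4.png")
E
```

```text
t 4.10 pos [0.5732 0.0728 0.2829] yaw(tool y) 72.82 tilt 0.58 F [ 0.3 -0.  -2.2] open 0.191 q [-0.05  0.04  1.78  0.    1.31 -1.32]
 shift units [-0.941 -0.004  0.028]
 turn [ 0.82  0.47 -0.34]
```

View pics/s4.png

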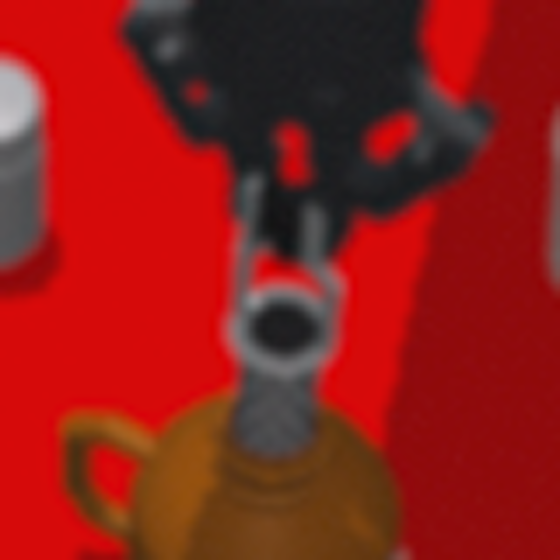

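The basket is coming out cleanly and the jug has stayed put. I'm continuing up.

Call:
{"fn": "drive_tool", "kwargs": {
  "series": [
    [[-0.5, 0, 0], [0, 0, 0]],
    [[-0.5, 0, 0], [0, 0, 0]],
    [[-0.2, 0, 0], [0, 0, 0]],
    [[0, 0, 0], [0, 0, 0]]
  ]
}}

```text
time: 4.55
eef_pos: [0.5739, 0.0725, 0.353]
tcp_rot: [0.107, 0.692, -0.104, 0.706]
contact_force: [-0.2, 0.9, -0.2]
opening: 0.187
```

```bash
python3 - <<'E'
from h import *
c=snap("scene","5"); crop(c,250,130,410,250,5,"s5.png")
c=snap("wrist","5"); cv2.imwrite("pics/w5.png",c["img"][:,:,::-1])
go([.45,.385,.33],96.5)
E
```

```text
t 4.65 pos [0.5733 0.0725 0.3507] yaw(tool y) 72.83 tilt 0.96 F [-0.3  0.3 -2. ] open 0.193 q [-0.05 -0.    1.7   0.    1.42 -1.32]
 shift units [ 0.387  5.241 -4.207]
 turn [-23.67   0.94  -0.23]
```

View pics/s5.png

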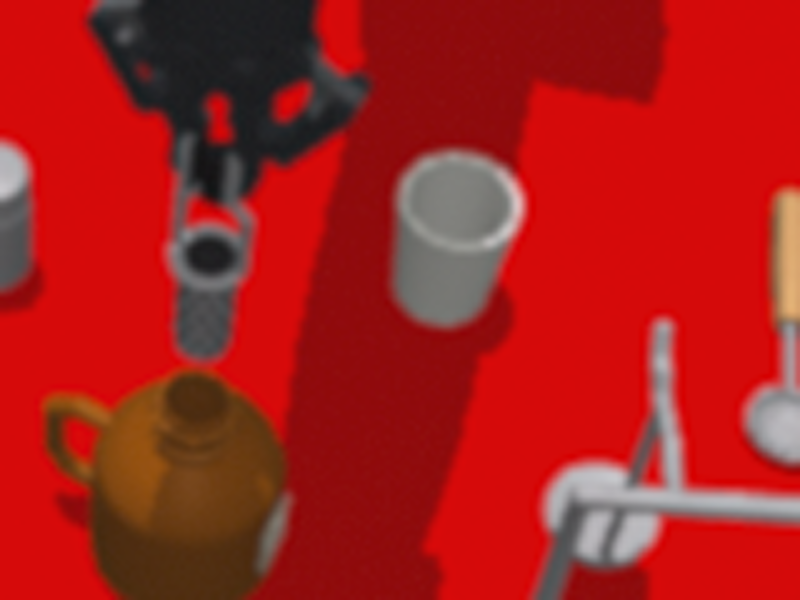

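View pics/w5.png

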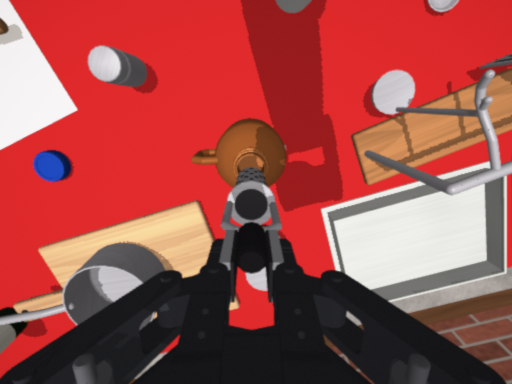

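The basket is clear of the jug and hangs straight, with the jug standing. Next I turn it to the rack heading.

Call:
{"fn": "drive_tool", "kwargs": {
  "series": [
    [[0, 0, 0], [-7.9, 0.9, 0]],
    [[0, 0, 0], [-7.9, 0, 0]],
    [[0, 0, 0], [-7.9, 0, 0]]
  ]
}}

```text
time: 4.95
eef_pos: [0.5714, 0.0726, 0.3446]
tcp_rot: [-0.043, 0.709, 0.048, 0.703]
contact_force: [-0.6, 0.2, -2.4]
opening: 0.188
```

```bash
python3 - <<'E'
from h import *
go([.45,.385,.33],96.5)
E
```

```text
t 4.95 pos [0.5714 0.0726 0.3446] yaw(tool y) 97.38 tilt 0.62 F [-0.6  0.2 -2.4] open 0.188 q [-0.05  0.01  1.7   0.01  1.44 -1.75]
 shift units [ 0.354  6.506 -1.603]
 turn [ 0.89 -0.44 -0.43]
```

Call:
{"fn": "drive_tool", "kwargs": {
  "series": [
    [[0, 0.8, -0.21], [0, 0, 0]],
    [[0, 0.8, -0.21], [0, 0, 0]],
    [[0, 0.8, -0.21], [0, 0, 0]],
    [[0, 0.8, -0.21], [0, 0, 0]],
    [[0, 0.8, -0.21], [0, 0, 0]]
  ]
}}

```text
time: 5.45
eef_pos: [0.4904, 0.2645, 0.3341]
tcp_rot: [-0.041, 0.715, 0.044, 0.696]
contact_force: [0.7, -0.5, -1.0]
opening: 0.191
```

```bash
python3 - <<'E'
from h import *
go([.45,.385,.33],96.5)
E
```

```text
t 5.45 pos [0.4904 0.2645 0.3341] yaw(tool y) 96.92 tilt 1.52 F [ 0.7 -0.5 -1. ] open 0.191 q [ 0.31 -0.02  1.75  0.01  1.44 -1.38]
 shift units [ 0.109  2.488 -0.509]
 turn [ 0.42 -1.49 -0.31]
```

Call:
{"fn": "drive_tool", "kwargs": {
  "series": [
    [[0, 0.8, -0.17], [0, -1.4, -0.3]],
    [[0, 0.8, -0.17], [0, 0, 0]],
    [[0, 0.8, -0.17], [0, 0, 0]],
    [[0, 0, 0], [0, 0, 0]]
  ]
}}

```text
time: 5.85
eef_pos: [0.4434, 0.3875, 0.3253]
tcp_rot: [-0.046, 0.711, 0.043, 0.701]
contact_force: [0.1, -1.4, -1.4]
opening: 0.188
```

```bash
python3 - <<'E'
from h import *
go([.45,.385,.275],96.5)
c=snap("wrist","6"); cv2.imwrite("pics/w6.png",c["img"][:,:,::-1])
c=snap("scene","6"); crop(c,330,130,490,250,5,"s6.png")
c=snap("top","6"); crop(c,90,100,250,220,5,"t6.png")
E
```

```text
t 5.85 pos [0.4434 0.3875 0.3253] yaw(tool y) 97.21 tilt 0.81 F [ 0.1 -1.4 -1.4] open 0.188 q [ 0.54  0.05  1.69  0.    1.41 -1.15]
 shift units [ 1.004 -0.063  0.14 ]
 turn [ 0.71 -0.79  0.18]
```

View pics/w6.png

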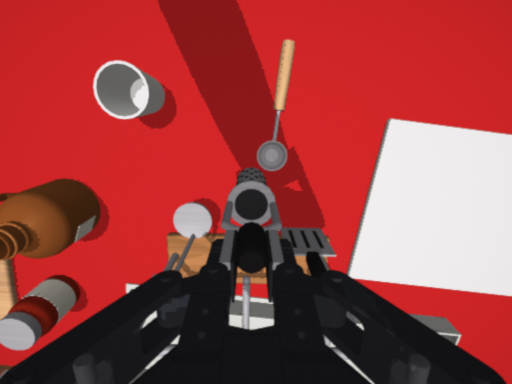

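View pics/s6.png

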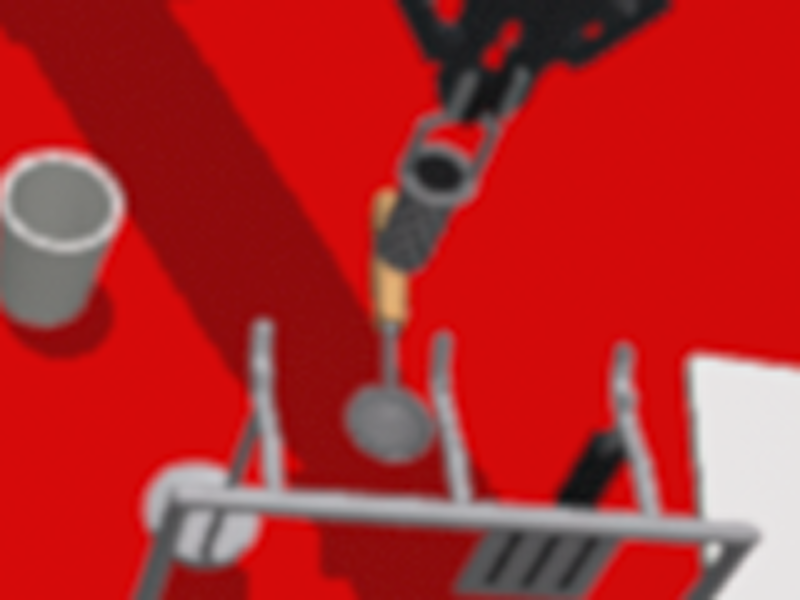

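View pics/t6.png

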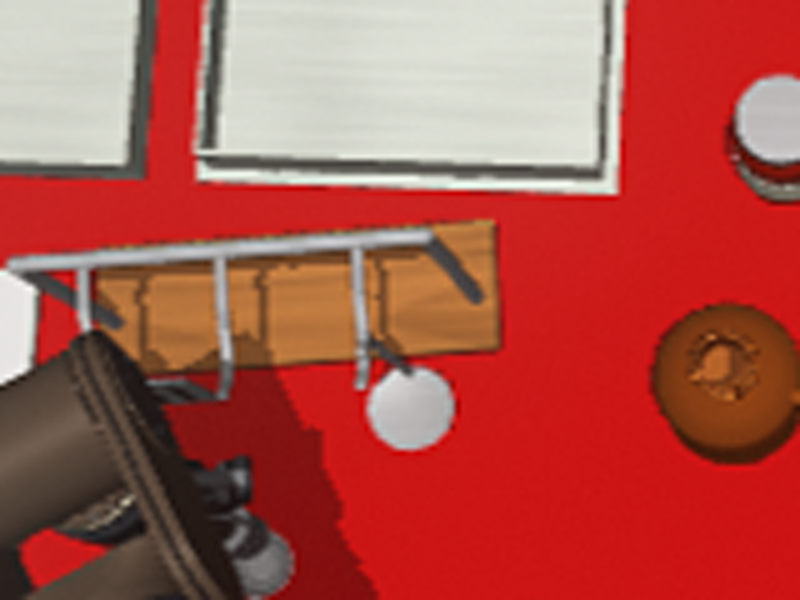

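```bash
python3 - <<'E'
from h import *
s=load("scene6")
f=lambda p:((p-np.array([330,130])+.5)*5-.5).round(0)
x,y,z=.4434,.3875,.3253
print([f(proj(s,[x,y,z-d])) for d in (0,.024,.07,.144)])
E
```

```text
[array([481.,  91.]), array([468., 122.]), array([443., 178.]), array([406., 263.])]
```

Projecting a vertical axis from the TCP gives (468,122), (443,178) and (406,263). These match the imaged bail, flange and tube end, so the basket hangs upright with the bail 24 mm below the TCP. Next I descend to hook-entry height.

Call:
{"fn": "drive_tool", "kwargs": {
  "series": [
    [[0.5, -0.06, 0], [0.7, -0.8, 0.2]],
    [[0.5, 0, 0], [0, 0, 0]],
    [[0, 0, 0], [0, 0, 0]]
  ]
}}

```text
time: 6.3
eef_pos: [0.448, 0.3767, 0.2742]
tcp_rot: [-0.037, 0.705, 0.036, 0.707]
contact_force: [0.3, -1.1, -2.1]
opening: 0.19
```

```bash
python3 - <<'E'
from h import *
go([.552,.3955,.271],96.5)
E
```

```text
t 6.30 pos [0.448  0.3767 0.2742] yaw(tool y) 95.92 tilt 0.23 F [ 0.3 -1.1 -2.1] open 0.190 q [ 0.53  0.07  1.77 -0.    1.3  -1.15]
 shift units [0.07  0.159 2.107]
 turn [-0.58  0.16  0.16]
```

Call:
{"fn": "drive_tool", "kwargs": {
  "series": [
    [[0.05, 0.15, 0], [0, 0, 0]],
    [[0, 0, 0.4], [0, 0, 0]],
    [[0, 0, 0.3], [0, 0, 0]],
    [[0, 0, 0], [0, 0, 0]]
  ]
}}

```text
time: 6.7
eef_pos: [0.4857, 0.3868, 0.2751]
tcp_rot: [-0.035, 0.704, 0.035, 0.708]
contact_force: [-0.7, -0.2, -1.1]
opening: 0.193
```

```bash
python3 - <<'E'
from h import *
go([.552,.3955,.271],96.5)
c=snap("scene","7"); crop(c,350,150,470,240,6,"s7.png")
c=snap("wrist","7"); crop(c,180,150,330,330,3.3,"w7.png")
E
```

```text
t 6.70 pos [0.4857 0.3868 0.2751] yaw(tool y) 95.64 tilt 0.35 F [-0.7 -0.2 -1.1] open 0.193 q [ 0.51  0.14  1.68 -0.    1.31 -1.16]
 shift units [0.089 0.044 1.336]
 turn [-0.86  0.34  0.07]
```

View pics/s7.png

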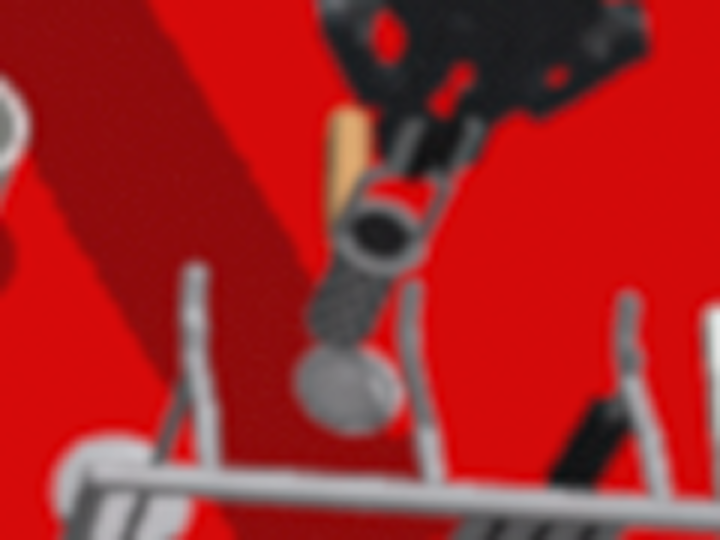

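View pics/w7.png

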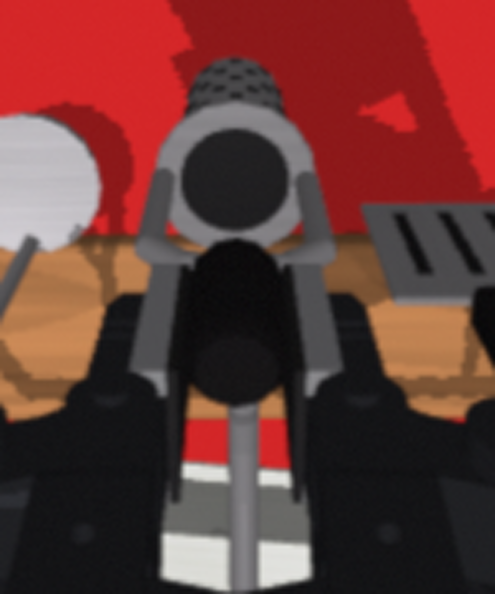

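The hook lies directly behind the knob, at column 243 against 237, and the bail is level and square to it. I'm moving in.

Call:
{"fn": "drive_tool", "kwargs": {
  "series": [
    [[0.06, 0.03, 0.4], [-0.8, 0, 0]],
    [[0, 0, 0.35], [0, 0, 0]],
    [[0, 0, 0], [0, 0, 0]]
  ]
}}

```text
time: 7.1
eef_pos: [0.5207, 0.393, 0.2736]
tcp_rot: [-0.041, 0.704, 0.041, 0.708]
contact_force: [-0.6, 0.3, -0.6]
opening: 0.193
```

```bash
python3 - <<'E'
from h import *
go([.552,.3955,.271],96.5)
c=snap("scene","8"); crop(c,350,150,470,240,6,"s8.png")
E
```

```text
t 7.10 pos [0.5207 0.393  0.2736] yaw(tool y) 96.59 tilt 0.28 F [-0.6  0.3 -0.6] open 0.193 q [ 0.49  0.21  1.61 -0.    1.32 -1.19]
 shift units [ 0.056 -0.023  0.627]
 turn [0.09 0.28 0.02]
```

View pics/s8.png

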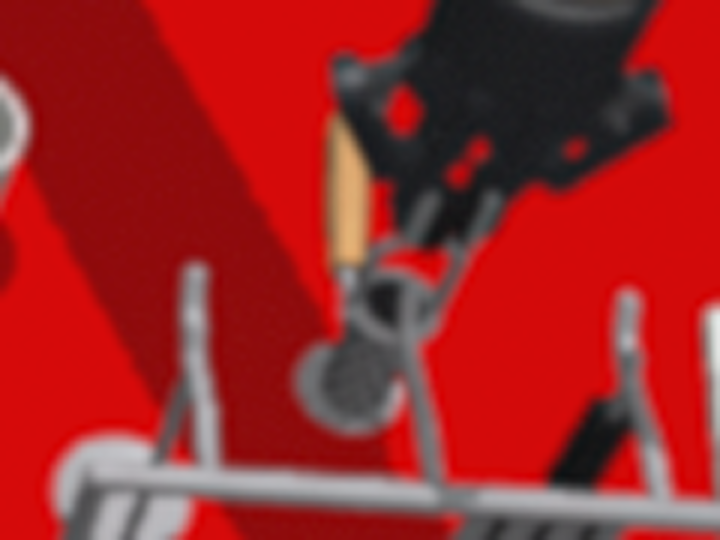

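Call:
{"fn": "drive_tool", "kwargs": {
  "series": [
    [[0.04, 0, 0.35], [0, 0, 0]],
    [[0, 0, 0.3], [0, 0, 0]],
    [[0, 0, 0], [0, 0, 0]]
  ]
}}

```text
time: 7.45
eef_pos: [0.5492, 0.3975, 0.2724]
tcp_rot: [-0.041, 0.705, 0.041, 0.706]
contact_force: [-0.7, -0.0, -1.5]
opening: 0.19
```

```bash
python3 - <<'E'
from h import *
go([.552,.3955,.246],96.5)
c=snap("scene","9"); crop(c,350,150,470,240,6,"s9.png")
c=snap("wrist","9"); crop(c,180,150,330,330,3.3,"w9.png")
E
```

```text
t 7.45 pos [0.5492 0.3975 0.2724] yaw(tool y) 96.72 tilt 0.08 F [-0.7 -0.  -1.5] open 0.190 q [ 0.48  0.27  1.54 -0.    1.33 -1.21]
 shift units [ 0.528 -0.046  0.05 ]
 turn [0.22 0.08 0.  ]
```

View pics/s9.png

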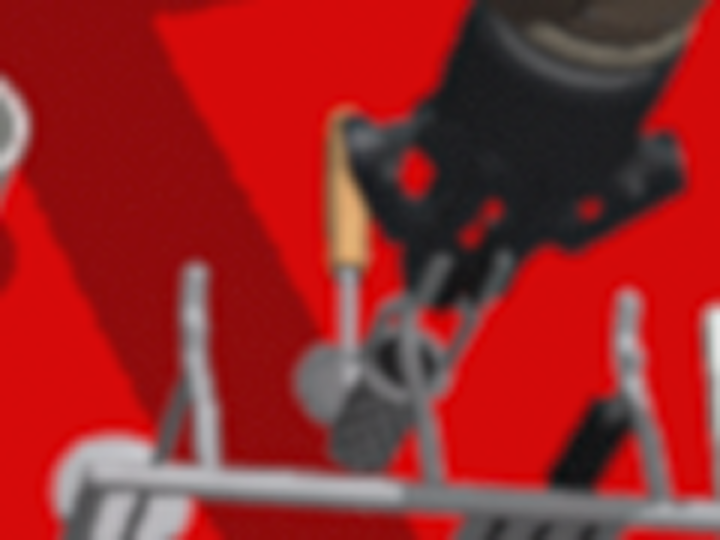

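View pics/w9.png

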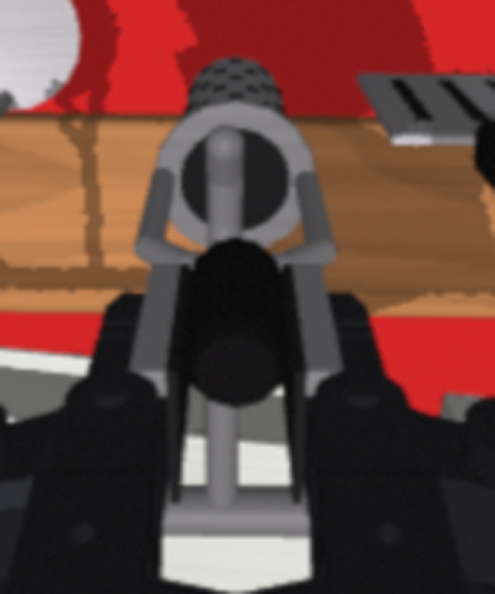

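The hook passes through the bail, with its tip visible at (225,145) over the flange and the bail bar behind it. Now I lower the bail into the dip.

Call:
{"fn": "drive_tool", "kwargs": {
  "series": [
    [[0.25, -0.05, 0.04], [0, 0, 0]],
    [[0.15, 0, 0], [0, 0, 0]],
    [[0, 0, 0], [0, 0, 0]]
  ]
}}

```text
time: 7.85
eef_pos: [0.5479, 0.3953, 0.2508]
tcp_rot: [-0.042, 0.706, 0.042, 0.705]
contact_force: [0.7, 0.1, -1.7]
opening: 0.187
```

```bash
python3 - <<'E'
from h import *
go([.552,.3955,.246],96.5)
E
```

```text
t 7.85 pos [0.5479 0.3953 0.2508] yaw(tool y) 96.83 tilt 0.06 F [ 0.7  0.1 -1.7] open 0.187 q [ 0.48  0.28  1.57  0.    1.29 -1.22]
 shift units [ 0.096 -0.007  0.083]
 turn [ 0.33 -0.06  0.01]
```

Call:
{"fn": "drive_tool", "kwargs": {
  "series": [
    [[0.08, 0, 0.05], [0, 0, 0]],
    [[0, 0, 0], [0, 0, 0]]
  ]
}}

```text
time: 8.05
eef_pos: [0.5501, 0.3957, 0.2465]
tcp_rot: [-0.042, 0.706, 0.042, 0.706]
contact_force: [-0.0, -0.2, -1.4]
opening: 0.187
```

```bash
python3 - <<'E'
from h import *
go([.552,.3955,.246],96.5)
c=snap("wrist","10"); crop(c,180,150,330,330,3.3,"w10.png")
E
```

```text
t 8.05 pos [0.5501 0.3957 0.2465] yaw(tool y) 96.85 tilt 0.06 F [-0.  -0.2 -1.4] open 0.187 q [ 0.47  0.29  1.57  0.    1.29 -1.22]
 shift units [ 0.01  -0.009  0.038]
 turn [ 0.35 -0.06  0.  ]
```

View pics/w10.png

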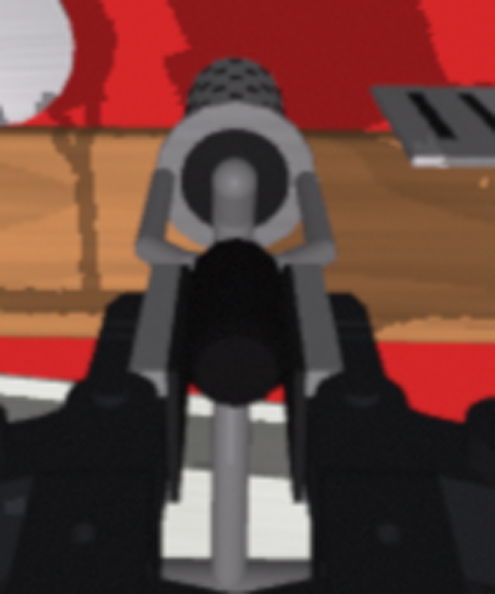

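Call:
{"fn": "drive_tool", "kwargs": {
  "series": [
    [[0.04, 0, 0.02], [0, 0, 0]],
    [[0.02, 0, 0], [0, 0, 0]]
  ]
}}

```text
time: 8.3
eef_pos: [0.5514, 0.3962, 0.2457]
tcp_rot: [-0.042, 0.706, 0.043, 0.706]
contact_force: [-0.0, 0.0, 1.8]
opening: 0.193
```

Call:
{"fn": "drive_tool", "kwargs": {
  "series": [
    [[0.03, 0, 0], [0, 0, 0]],
    [[0.02, 0, 0], [0, 0, 0]]
  ]
}}

```text
time: 8.5
eef_pos: [0.5519, 0.3963, 0.2454]
tcp_rot: [-0.042, 0.705, 0.043, 0.707]
contact_force: [-1.4, -0.3, 4.8]
opening: 0.192
```

The upward force shows the bail resting on the hook. I'm releasing it.

Call:
{"fn": "drive_tool", "kwargs": {
  "series": [
    [[0, 0, 0], [0, 0, 0]],
    [[0, 0, 0], [0, 0, 0]],
    [[0, 0, 0], [0, 0, 0]],
    [[0, 0, 0], [0, 0, 0]]
  ],
  "grip": 0.1
}}

```text
time: 8.9
eef_pos: [0.5519, 0.3963, 0.2435]
tcp_rot: [-0.042, 0.705, 0.043, 0.707]
contact_force: [0.4, 0.6, -0.1]
opening: 0.552
```

```bash
python3 - <<'E'
from h import *
go([.552,.3955,.32],96.5)
c=snap("wrist","11"); crop(c,130,130,380,330,3,"w11.png")
c=snap("scene","11"); crop(c,350,150,470,240,6,"s11.png")
E
```

```text
t 8.90 pos [0.5519 0.3963 0.2435] yaw(tool y) 96.85 tilt 0.15 F [ 0.4  0.6 -0.1] open 0.552 q [ 0.47  0.29  1.57  0.    1.28 -1.22]
 shift units [-1.529 -0.014  0.004]
 turn [ 0.35  0.13 -0.06]
```

View pics/w11.png

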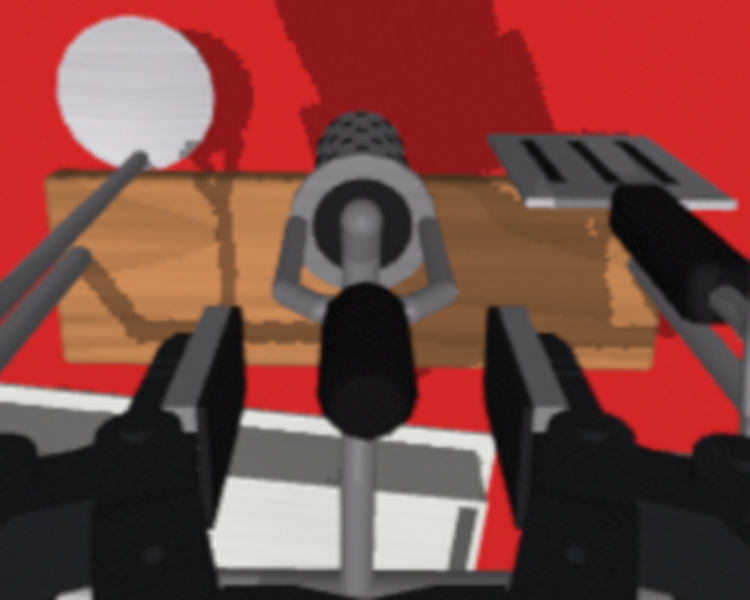

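View pics/s11.png

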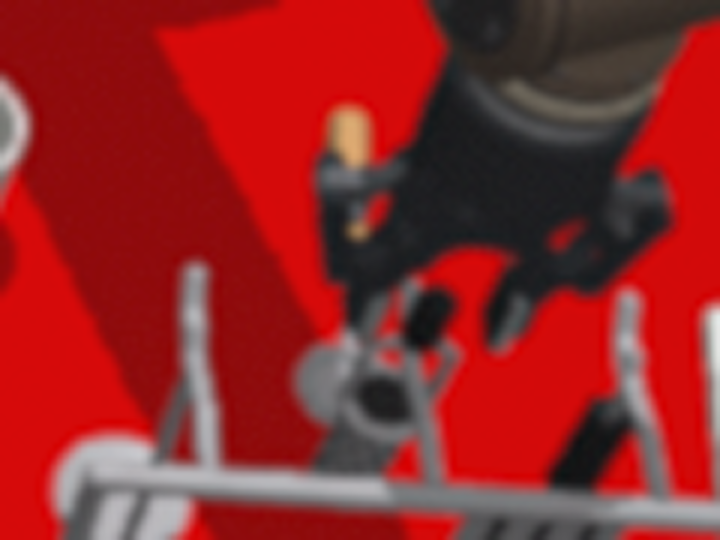

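The basket hangs freely on the middle hook with the fingers clear on both sides. I'm retracting straight up.

Call:
{"fn": "drive_tool", "kwargs": {
  "series": [
    [[-0.3, 0, 0], [0, 0, 0]],
    [[-0.5, 0, 0], [0, 0, 0]],
    [[-0.6, 0, 0], [0, 0, 0]],
    [[-0.6, 0, 0], [0, 0, 0]],
    [[-0.6, 0, 0], [0, 0, 0]]
  ]
}}

```text
time: 9.5
eef_pos: [0.55, 0.3952, 0.3742]
tcp_rot: [-0.043, 0.709, 0.041, 0.703]
contact_force: [0.8, -0.2, -0.7]
opening: 0.552
```

```bash
python3 - <<'E'
from h import *
c=snap("wrist","12"); crop(c,0,60,512,360,1.5,"w12.png")
c=snap("scene","12"); crop(c,350,150,470,240,6,"s12.png")
go([.495,-.272,.36],96.5)
E
```

```text
t 9.60 pos [0.5516 0.3961 0.3807] yaw(tool y) 96.85 tilt 0.19 F [0.  0.4 1. ] open 0.555 q [ 0.47  0.23  1.4   0.    1.51 -1.22]
 shift units [  0.387 -13.132  -2.72 ]
 turn [ 0.35  0.18 -0.08]
```

View pics/w12.png

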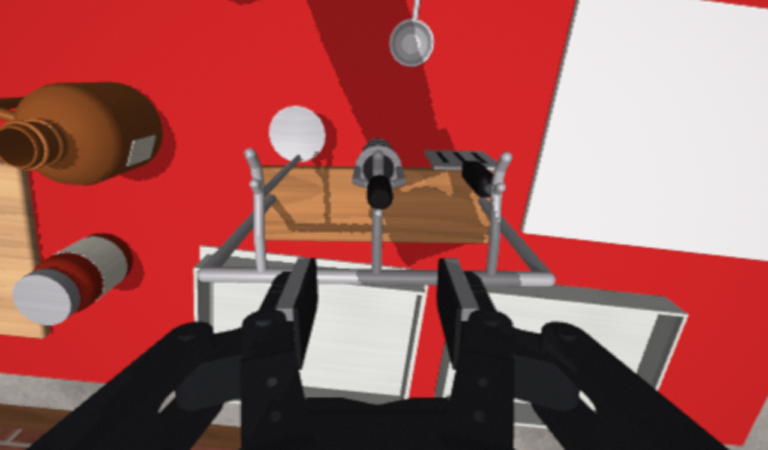

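View pics/s12.png

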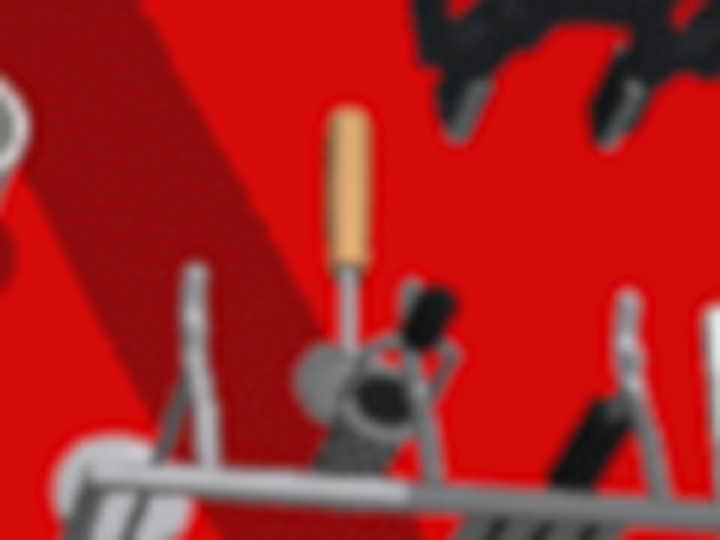

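The basket hangs upright on the middle hook, with the ladle and turner unmoved. I'm travelling to the cap.

Call:
{"fn": "drive_tool", "kwargs": {
  "series": [
    [[0, -0.95, -0.2], [0, 0, 0]],
    [[0, -0.95, -0.2], [0, 0, 0]],
    [[0, -0.95, -0.2], [0, 0, 0]],
    [[0, -0.95, -0.2], [0, 0, 0]],
    [[0, -0.95, -0.2], [0, 0, 0]]
  ],
  "grip": 1
}}

```text
time: 10.1
eef_pos: [0.5296, 0.1526, 0.3801]
tcp_rot: [-0.045, 0.704, 0.047, 0.708]
contact_force: [-0.6, 0.4, 1.0]
opening: 1.001
```

Call:
{"fn": "drive_tool", "kwargs": {
  "series": [
    [[0, -0.95, -0.2], [0, 0, 0]],
    [[0, -0.95, -0.2], [0, 0, 0]],
    [[0, -0.95, -0.2], [0, 0, 0]],
    [[0, -0.95, -0.2], [0, 0, 0]]
  ]
}}

```text
time: 10.5
eef_pos: [0.5118, -0.0467, 0.3798]
tcp_rot: [-0.046, 0.703, 0.048, 0.708]
contact_force: [1.0, 0.0, 0.2]
opening: 1.001
```

```bash
python3 - <<'E'
from h import *
go([.495,-.272,.30],96.5)
E
```

```text
t 10.50 pos [ 0.5118 -0.0467  0.3798] yaw(tool y) 97.57 tilt 0.47 F [1.  0.  0.2] open 1.001 q [-0.29 -0.15  1.79  0.    1.5  -1.99]
 shift units [ 1.579 -4.426 -0.94 ]
 turn [ 1.07  0.46 -0.11]
```

Call:
{"fn": "drive_tool", "kwargs": {
  "series": [
    [[0.2, -0.9, -0.19], [4, 0, 0]],
    [[0.2, -0.9, -0.13], [4, 0, 0]],
    [[0.2, -0.9, -0.06], [4, 0, 0]],
    [[0.2, -0.6, 0], [4, 0, 0]],
    [[0, 0, 0], [0, 0, 0]]
  ]
}}

```text
time: 11.0
eef_pos: [0.4951, -0.2242, 0.3387]
tcp_rot: [0.059, 0.701, -0.058, 0.708]
contact_force: [-0.0, 0.6, -0.6]
opening: 1.0
```

```bash
python3 - <<'E'
from h import *
go([.495,-.272,.20],83)
c=snap("wrist","13"); cv2.imwrite("pics/w13.png",c["img"][:,:,::-1])
im=c["img"].astype(int); m=((im[:,:,2]>90)&(im[:,:,0]<70)).astype(np.uint8)
n,l,st,ce=cv2.connectedComponentsWithStats(m)
for i in range(1,n):
    if st[i,4]>50: print(st[i],ce[i],onz(c,ce[i],.015).round(4))
E
```

```text
t 11.00 pos [ 0.4951 -0.2242  0.3387] yaw(tool y) 80.48 tilt 0.59 F [-0.   0.6 -0.6] open 1.000 q [-0.61 -0.07  1.79  0.01  1.41 -2.02]
 shift units [ 2.773 -0.95   0.128]
 turn [-2.52  0.58 -0.14]
[206 142  32  32 756] [221.41798942 157.53439153] [ 0.4935 -0.2761  0.015 ]
```

View pics/w13.png

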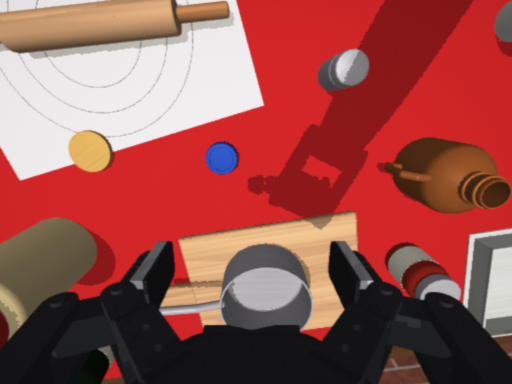

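Call:
{"fn": "drive_tool", "kwargs": {
  "series": [
    [[0.7, -0.5, 0.07], [0, 0.5, 0]],
    [[0.7, -0.45, 0.06], [0, 0, 0]],
    [[0.7, 0, 0], [0, 0, 0]],
    [[0.5, 0, 0], [0, 0, 0]],
    [[0, 0, 0], [0, 0, 0]]
  ]
}}

```text
time: 11.55
eef_pos: [0.4991, -0.2677, 0.212]
tcp_rot: [0.054, 0.701, -0.054, 0.709]
contact_force: [-0.6, 0.6, -1.3]
opening: 0.998
```

```bash
python3 - <<'E'
from h import *
go([.495,-.274,.10],80.5)
c=snap("wrist","14"); cv2.imwrite("pics/w14.png",c["img"][:,:,::-1])
im=c["img"].astype(int); m=((im[:,:,2]>90)&(im[:,:,0]<70)).astype(np.uint8)
n,l,st,ce=cv2.connectedComponentsWithStats(m)
for i in range(1,n):
    if st[i,4]>50: print(st[i],ce[i],onz(c,ce[i],.015).round(4))
E
```

```text
t 11.55 pos [ 0.4991 -0.2677  0.212 ] yaw(tool y) 81.19 tilt 0.73 F [-0.6  0.6 -1.3] open 0.998 q [-0.67  0.07  1.88  0.01  1.18 -2.09]
 shift units [ 2.239 -0.139 -0.091]
 turn [ 0.69  0.73 -0.06]
[ 223  146   44   44 1441] [244.43858432 167.51769604] [ 0.4938 -0.2764  0.015 ]
```

View pics/w14.png

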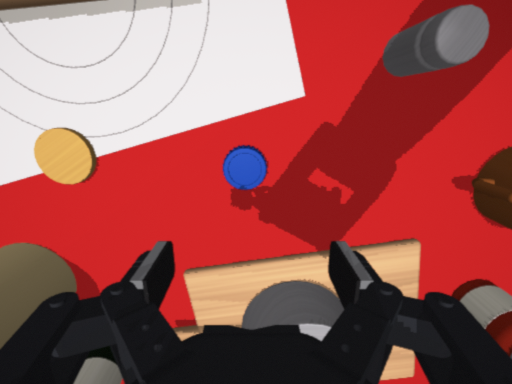

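```bash
python3 - <<'E'
from h import *
c=load("wrist14"); print(onz(c,(290,281),.085))
go([.494,-.275,.09],81)
E
```

```text
[ 0.6172749  -0.24200886  0.085     ]
t 11.60 pos [ 0.5    -0.2682  0.2142] yaw(tool y) 81.20 tilt 0.90 F [ 0.8 -0.6 -0.1] open 1.000 q [-0.67  0.07  1.88  0.01  1.18 -2.09]
 shift units [ 2.483 -0.151 -0.137]
 turn [0.2  0.9  0.03]
```

Call:
{"fn": "drive_tool", "kwargs": {
  "series": [
    [[0.7, -0.15, -0.1], [0, 0.7, 0]],
    [[0.8, 0, 0], [0, 0, 0]],
    [[0.7, 0, 0], [0, 0, 0]],
    [[0, 0, 0], [0, 0, 0]]
  ]
}}

```text
time: 12.0
eef_pos: [0.503, -0.2765, 0.1146]
tcp_rot: [0.047, 0.698, -0.056, 0.713]
contact_force: [-1.3, 0.0, 0.2]
opening: 0.997
```

```bash
python3 - <<'E'
from h import *
go([.494,-.275,.025],81)
c=snap("wrist","15"); cv2.imwrite("pics/w15.png",c["img"][:,:,::-1])
im=c["img"].astype(int); m=((im[:,:,2]>90)&(im[:,:,0]<70)).astype(np.uint8)
n,l,st,ce=cv2.connectedComponentsWithStats(m)
for i in range(1,n):
    if st[i,4]>50: print(st[i],ce[i],onz(c,ce[i],.015).round(4))
E
```

```text
t 12.00 pos [ 0.503  -0.2765  0.1146] yaw(tool y) 81.61 tilt 1.41 F [-1.3  0.   0.2] open 0.997 q [-0.68  0.19  1.94  0.    0.99 -2.11]
 shift units [ 1.788  0.022 -0.222]
 turn [0.62 1.27 0.61]
[ 222  156   61   59 2771] [252.05304944 185.46914471] [ 0.4938 -0.2766  0.015 ]
```

View pics/w15.png

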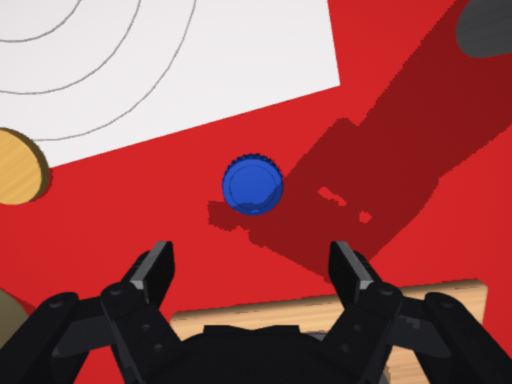

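Call:
{"fn": "drive_tool", "kwargs": {
  "series": [
    [[0.6, 0, -0.2], [0.4, 1.2, 0.4]],
    [[0.5, 0, 0], [0, 0.4, 0]],
    [[0.2, 0, 0], [0, 0.3, 0]],
    [[0, 0, 0], [0, 0, 0]]
  ]
}}

```text
time: 12.45
eef_pos: [0.5057, -0.2825, 0.0675]
tcp_rot: [0.046, 0.7, -0.06, 0.71]
contact_force: [-0.2, -0.4, 0.3]
opening: 0.997
```

```bash
python3 - <<'E'
from h import *
go([.494,-.2765,.013],81)
E
```

```text
t 12.45 pos [ 0.5057 -0.2825  0.0675] yaw(tool y) 81.41 tilt 1.43 F [-0.2 -0.4  0.3] open 0.997 q [-0.68  0.27  1.94 -0.01  0.9  -2.09]
 shift units [ 1.085  0.104 -0.267]
 turn [0.42 0.91 1.11]
```

Call:
{"fn": "drive_tool", "kwargs": {
  "series": [
    [[0, 0.1, -0.27], [0.4, 0.9, 1.1]],
    [[0, 0, 0], [0, 0, 0]],
    [[0, 0, 0], [0, 0, 0]]
  ]
}}

```text
time: 12.75
eef_pos: [0.4954, -0.277, 0.0737]
tcp_rot: [0.054, 0.702, -0.057, 0.707]
contact_force: [0.1, -0.8, 0.8]
opening: 1.0
```

```bash
python3 - <<'E'
from h import *
go([.494,-.2765,.013],81)
E
```

```text
t 12.75 pos [ 0.4954 -0.277   0.0737] yaw(tool y) 81.04 tilt 0.47 F [ 0.1 -0.8  0.8] open 1.000 q [-0.69  0.25  1.96  0.    0.92 -2.1 ]
 shift units [ 1.213  0.01  -0.038]
 turn [0.04 0.42 0.2 ]
```

Good. Descending in smaller steps now.

Call:
{"fn": "drive_tool", "kwargs": {
  "series": [
    [[0.35, 0, -0.04], [0, 0.4, 0.2]],
    [[0.35, 0, 0], [0, 0.1, 0]],
    [[0.2, 0, 0], [0, 0, 0]],
    [[0, 0, 0], [0, 0, 0]]
  ]
}}

```text
time: 13.15
eef_pos: [0.494, -0.2776, 0.0274]
tcp_rot: [0.055, 0.705, -0.056, 0.705]
contact_force: [-0.2, 1.1, -0.2]
opening: 1.0
```

```bash
python3 - <<'E'
from h import *
go([.494,-.2765,.013],81)
E
```

```text
t 13.15 pos [ 0.494  -0.2776  0.0274] yaw(tool y) 81.02 tilt 0.09 F [-0.2  1.1 -0.2] open 1.000 q [-0.69  0.33  1.97 -0.    0.85 -2.1 ]
 shift units [ 0.287  0.021 -0.003]
 turn [0.02 0.05 0.07]
```

Call:
{"fn": "drive_tool", "kwargs": {
  "series": [
    [[0.2, 0.02, 0], [0, 0, 0]],
    [[0.07, 0, 0], [0, 0, 0]],
    [[0, 0, 0], [0, 0, 0]]
  ]
}}

```text
time: 13.45
eef_pos: [0.494, -0.2764, 0.0122]
tcp_rot: [0.055, 0.705, -0.056, 0.705]
contact_force: [0.4, 0.3, 0.1]
opening: 1.002
```

```bash
python3 - <<'E'
from h import *
go([.494,-.2765,.013],81)
c=snap("wrist","16"); cv2.imwrite("pics/w16.png",c["img"][:,:,::-1])
E
```

```text
t 13.45 pos [ 0.494  -0.2764  0.0122] yaw(tool y) 81.01 tilt 0.04 F [0.4 0.3 0.1] open 1.002 q [-0.69  0.35  1.97 -0.    0.82 -2.1 ]
 shift units [-0.016 -0.001  0.001]
 turn [0.01 0.   0.04]
```

View pics/w16.png

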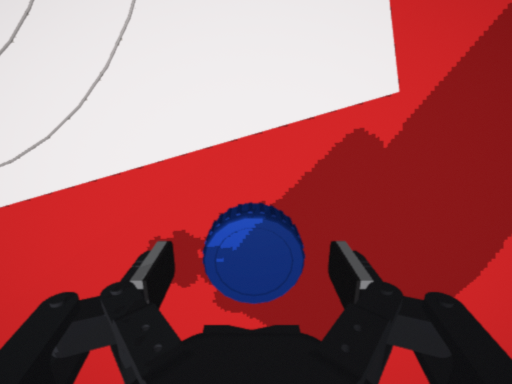

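The cap is centred between the pads, at column 253 with the finger midpoint at 251. I'm closing.

Call:
{"fn": "drive_tool", "kwargs": {
  "series": [
    [[0, 0, 0], [0, 0, 0]],
    [[0, 0, 0], [0, 0, 0]],
    [[0, 0, 0], [0, 0, 0]],
    [[0, 0, 0], [0, 0, 0]],
    [[0, 0, 0], [0, 0, 0]]
  ],
  "grip": -1,
  "newtons": 80
}}

```text
time: 14.0
eef_pos: [0.4957, -0.2777, 0.0152]
tcp_rot: [0.054, 0.704, -0.057, 0.706]
contact_force: [0.8, 0.7, -0.6]
opening: 0.609
```

```bash
python3 - <<'E'
from h import *
go([.494,-.2765,.013],81)
c=snap("wrist","17"); cv2.imwrite("pics/w17.png",c["img"][:,:,::-1])
E
```

```text
t 14.00 pos [ 0.4957 -0.2777  0.0152] yaw(tool y) 81.03 tilt 0.31 F [ 0.8  0.7 -0.6] open 0.609 q [-0.69  0.35  1.97 -0.    0.82 -2.1 ]
 shift units [ 0.043  0.018 -0.037]
 turn [0.03 0.25 0.19]
```

View pics/w17.png

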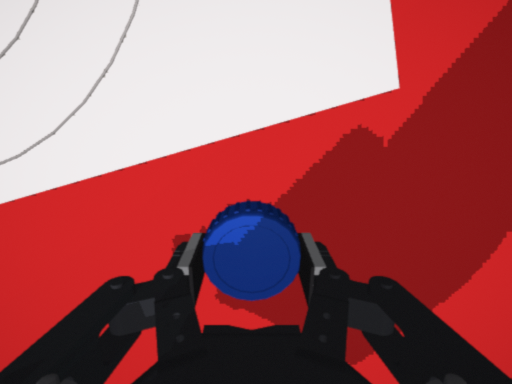

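```bash
python3 - <<'E'
from h import *
c=load("wrist17"); 
im=c["img"].astype(int); m=((im[:,:,2]>90)&(im[:,:,0]<70)).astype(np.uint8)
n,l,st,ce=cv2.connectedComponentsWithStats(m)
for i in range(1,n):
    if st[i,4]>50: print(st[i],ce[i])
print(onz(c,(251.5,260),.02))
E
```

```text
[ 203  211   97   90 6717] [250.38097365 255.84204258]
[ 0.49620206 -0.27884356  0.02      ]
```

Call:
{"fn": "drive_tool", "kwargs": {
  "series": [
    [[-0.3, 0, 0], [0, 0, 0]],
    [[-0.6, 0, 0], [0, 0, 0]],
    [[-0.8, 0, 0], [0, 0, 0]],
    [[-0.8, 0, 0], [0, 0, 0]],
    [[-0.8, 0, 0], [0, 0, 0]]
  ]
}}

```text
time: 14.55
eef_pos: [0.4909, -0.2738, 0.1805]
tcp_rot: [0.058, 0.708, -0.053, 0.701]
contact_force: [0.6, -0.7, -0.4]
opening: 0.614
```

```bash
python3 - <<'E'
from h import *
go([.572,.073,.26],81)
c=snap("wrist","18"); cv2.imwrite("pics/w18.png",c["img"][:,:,::-1])
E
```

```text
t 14.55 pos [ 0.4909 -0.2738  0.1805] yaw(tool y) 81.01 tilt 0.68 F [ 0.6 -0.7 -0.4] open 0.614 q [-0.69  0.11  1.91 -0.    1.14 -2.1 ]
 shift units [-1.557  7.113  0.502]
 turn [ 0.01 -0.6  -0.31]
```

View pics/w18.png

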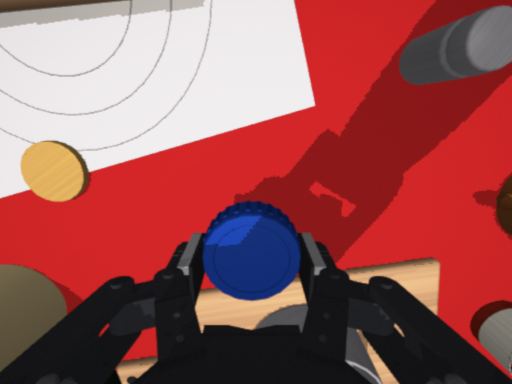

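The cap is held square, centred at (252,255). I'm travelling to above the jug.

Call:
{"fn": "drive_tool", "kwargs": {
  "series": [
    [[-0.5, 0.8, 0.06], [0, 0, 0]],
    [[-0.5, 0.8, 0.06], [0, 0, 0]],
    [[-0.5, 0.8, 0.06], [0, 0, 0]],
    [[-0.3, 0.8, 0.06], [0, 0, 0]],
    [[0, 0.8, 0.06], [0, 0, 0]]
  ]
}}

```text
time: 15.1
eef_pos: [0.5417, -0.0822, 0.2905]
tcp_rot: [0.056, 0.699, -0.062, 0.71]
contact_force: [0.9, -0.3, -1.0]
opening: 0.615
```

Call:
{"fn": "drive_tool", "kwargs": {
  "series": [
    [[0, 0.8, 0.06], [0, 0, 0]],
    [[0, 0.8, 0.06], [0, 0, 0]],
    [[0, 0.5, 0.03], [0, 0, 0]],
    [[0, 0, 0], [0, 0, 0]]
  ]
}}

```text
time: 15.5
eef_pos: [0.567, 0.029, 0.2957]
tcp_rot: [0.054, 0.696, -0.059, 0.714]
contact_force: [0.1, 0.0, 0.6]
opening: 0.613
```

```bash
python3 - <<'E'
from h import *
go([.572,.073,.26],81)
E
```

```text
t 15.50 pos [0.567  0.029  0.2957] yaw(tool y) 80.78 tilt 1.50 F [0.1 0.  0.6] open 0.613 q [-0.12 -0.    1.8  -0.01  1.32 -1.53]
 shift units [ 0.707  0.888 -0.061]
 turn [-0.21  1.46  0.32]
```

Call:
{"fn": "drive_tool", "kwargs": {
  "series": [
    [[0, 0.55, -0.1], [0, 1.4, 0.3]],
    [[0, 0.35, 0], [0, 0, 0]],
    [[0, 0, 0], [0, 0, 0]]
  ]
}}

```text
time: 15.8
eef_pos: [0.5687, 0.0742, 0.2971]
tcp_rot: [0.056, 0.704, -0.057, 0.705]
contact_force: [0.0, -0.9, 0.5]
opening: 0.612
```

```bash
python3 - <<'E'
from h import *
go([.572,.073,.26],81)
c=snap("wrist","19"); cv2.imwrite("pics/w19.png",c["img"][:,:,::-1]); crop(c,190,100,310,230,4.5,"w19a.png")
t=snap("top","19"); crop(t,195,135,275,215,7,"t19.png")
E
```

```text
t 15.80 pos [0.5687 0.0742 0.2971] yaw(tool y) 80.80 tilt 0.15 F [ 0.  -0.9  0.5] open 0.612 q [-0.05  0.02  1.77 -0.    1.34 -1.46]
 shift units [ 0.741 -0.012  0.067]
 turn [-0.2   0.11  0.1 ]
```

View pics/w19.png

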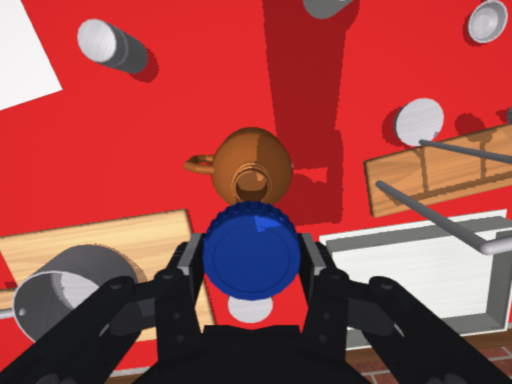

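View pics/w19a.png

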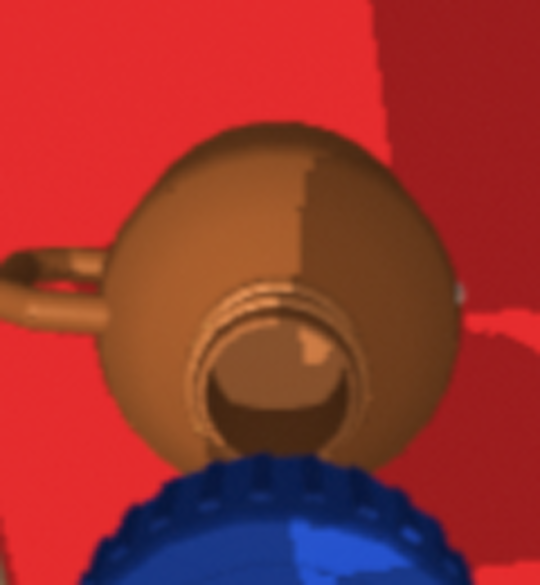

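View pics/t19.png

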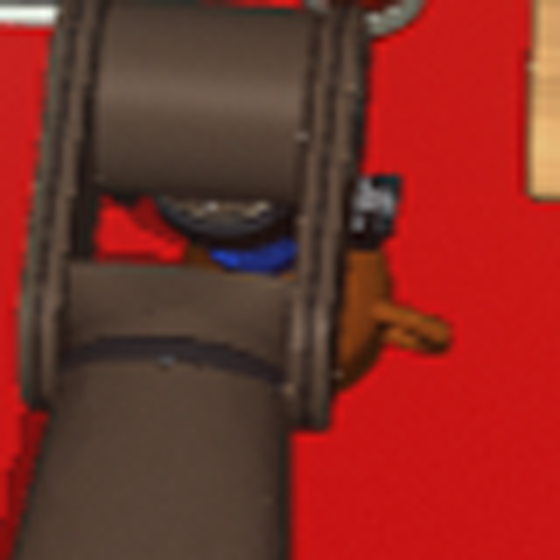

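```bash
python3 - <<'E'
from h import *
c=load("wrist19")
A=lambda u,v:(c,np.array([190+(u+.5)/4.5-.5,100+(v+.5)/4.5-.5]))
P=[onz(*A(*p),.155) for p in [(206,385),(352,385),(279,312),(279,458)]]
for p in P: print(p.round(4))
print(np.linalg.norm(P[0]-P[1]),np.linalg.norm(P[2]-P[3]),(P[0]+P[1])/2,(P[2]+P[3])/2)
# predicted circles
for r in (.0175,.0205):
  for ctr in ([.572,.073],[.571,.0735]):
    q=np.array([proj(c,[ctr[0]+r*np.cos(a),ctr[1]+r*np.sin(a),.155]) for a in np.linspace(0,6.28,72)])
    q=(q-[190,100]+.5)*4.5-.5; print(r,ctr,q.min(0).round(0),q.max(0).round(0))
E
```

```text
[0.5668 0.056  0.155 ]
[0.5724 0.0902 0.155 ]
[0.5521 0.0759 0.155 ]
[0.5878 0.0702 0.155 ]
0.03470112134526479 0.0361408827826051 [0.56960414 0.07309394 0.155     ] [0.56994917 0.0730401  0.155     ]
0.0175 [0.572, 0.073] [207. 323.] [354. 464.]
0.0175 [0.571, 0.0735] [208. 318.] [355. 460.]
0.0205 [0.572, 0.073] [194. 310.] [366. 475.]
0.0205 [0.571, 0.0735] [195. 306.] [368. 471.]
```

The mouth measures at about (0.5715, 0.073), matching the earlier flange estimates. I'm descending to just above the rim for a check.

Call:
{"fn": "drive_tool", "kwargs": {
  "series": [
    [[0.5, -0.02, 0.06], [0, 0.1, 0.1]],
    [[0.6, 0, 0], [0, 0, 0]],
    [[0.6, 0, 0], [0, 0, 0]],
    [[0.2, 0, 0], [0, 0, 0]],
    [[0, 0, 0], [0, 0, 0]]
  ]
}}

```text
time: 16.4
eef_pos: [0.5727, 0.0636, 0.2025]
tcp_rot: [0.059, 0.702, -0.061, 0.707]
contact_force: [0.4, -0.1, 0.0]
opening: 0.617
```

```bash
python3 - <<'E'
from h import *
go([.5715,.073,.185],81)
E
```

```text
t 16.40 pos [0.5727 0.0636 0.2025] yaw(tool y) 80.31 tilt 0.39 F [ 0.4 -0.1  0. ] open 0.617 q [-0.06  0.1   1.86 -0.    1.17 -1.46]
 shift units [ 0.348  0.182 -0.058]
 turn [-0.69  0.36  0.16]
```

Call:
{"fn": "drive_tool", "kwargs": {
  "series": [
    [[0.15, 0.18, -0.05], [-0.7, 0.3, 0.2]],
    [[0.15, 0, 0], [0, 0, 0]],
    [[0, 0, 0], [0, 0, 0]]
  ]
}}

```text
time: 16.7
eef_pos: [0.5735, 0.0724, 0.1899]
tcp_rot: [0.056, 0.703, -0.055, 0.707]
contact_force: [0.2, -0.6, -0.9]
opening: 0.616
```

```bash
python3 - <<'E'
from h import *
go([.5715,.073,.185],81)
c=snap("scene","20"); crop(c,250,170,330,250,7,"s20.png")
c=snap("wrist","20"); crop(c,160,120,340,290,3.5,"w20.png")
E
```

```text
t 16.70 pos [0.5735 0.0724 0.1899] yaw(tool y) 80.99 tilt 0.34 F [ 0.2 -0.6 -0.9] open 0.616 q [-0.05  0.12  1.87  0.    1.15 -1.46]
 shift units [ 0.099  0.006 -0.042]
 turn [-0.01  0.33 -0.08]
```

View pics/s20.png

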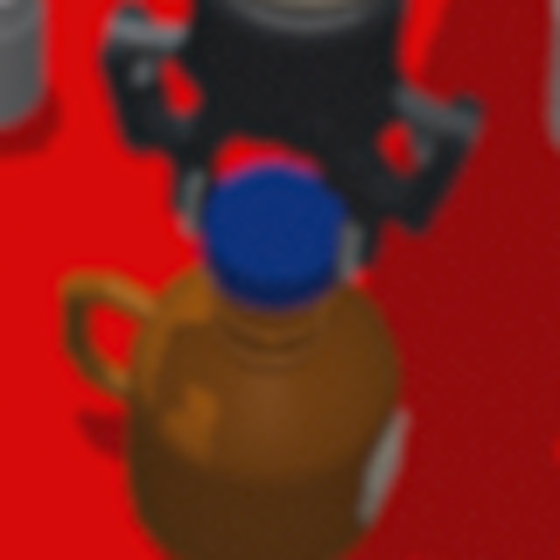

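View pics/w20.png

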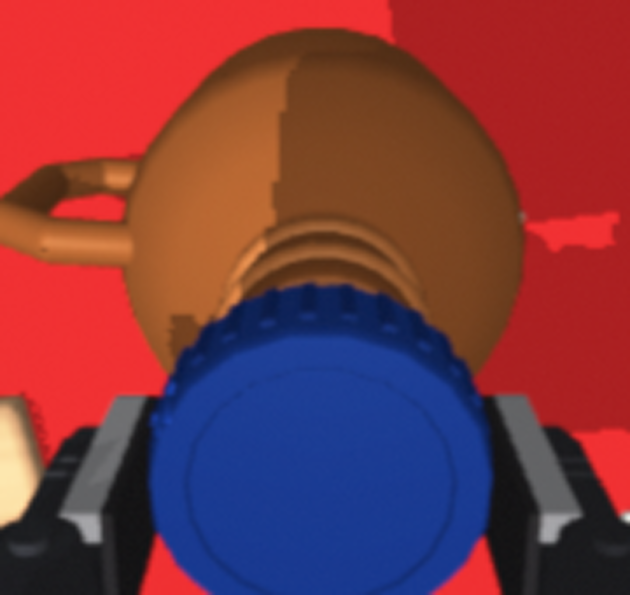

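The cap is centred over the neck laterally in both views (wrist: cap 321, neck 323). I'm trimming and lowering gently.

Call:
{"fn": "drive_tool", "kwargs": {
  "series": [
    [[0.1, 0.01, -0.04], [0, 0.3, -0.1]],
    [[0.1, 0, 0], [0, 0, 0]],
    [[0, 0, 0], [0, 0, 0]]
  ]
}}

```text
time: 17.1
eef_pos: [0.5729, 0.0735, 0.1819]
tcp_rot: [0.055, 0.703, -0.056, 0.707]
contact_force: [1.0, 0.6, -0.2]
opening: 0.615
```

```bash
python3 - <<'E'
from h import *
go([.5715,.073,.175],81)
E
```

```text
t 17.10 pos [0.5729 0.0735 0.1819] yaw(tool y) 81.02 tilt 0.27 F [ 1.   0.6 -0.2] open 0.615 q [-0.05  0.13  1.88 -0.    1.13 -1.46]
 shift units [ 0.138 -0.013 -0.027]
 turn [0.02 0.27 0.  ]
```

Call:
{"fn": "drive_tool", "kwargs": {
  "series": [
    [[0.14, -0.01, -0.04], [0, 0.3, 0]],
    [[0.06, 0, 0], [0, 0.1, 0]],
    [[0, 0, 0], [0, 0, 0]]
  ]
}}

```text
time: 17.4
eef_pos: [0.5706, 0.0733, 0.1709]
tcp_rot: [0.055, 0.706, -0.055, 0.704]
contact_force: [-0.4, -0.5, 0.8]
opening: 0.619
```

```bash
python3 - <<'E'
from h import *
go([.5715,.073,.168],81)
E
```

```text
t 17.40 pos [0.5706 0.0733 0.1709] yaw(tool y) 81.02 tilt 0.18 F [-0.4 -0.5  0.8] open 0.619 q [-0.05  0.14  1.89  0.    1.12 -1.46]
 shift units [ 0.058 -0.002  0.019]
 turn [ 0.02 -0.18  0.01]
```

Call:
{"fn": "drive_tool", "kwargs": {
  "series": [
    [[0.06, 0, 0.01], [0, -0.1, 0]],
    [[0.03, 0, 0], [0, 0, 0]]
  ]
}}

```text
time: 17.6
eef_pos: [0.5712, 0.0731, 0.1661]
tcp_rot: [0.055, 0.705, -0.055, 0.705]
contact_force: [0.4, -0.4, -0.6]
opening: 0.618
```

```bash
python3 - <<'E'
from h import *
go([.5715,.073,.163],81)
E
```

```text
t 17.60 pos [0.5712 0.0731 0.1661] yaw(tool y) 81.02 tilt 0.06 F [ 0.4 -0.4 -0.6] open 0.618 q [-0.05  0.15  1.89 -0.    1.11 -1.46]
 shift units [ 0.061 -0.001  0.007]
 turn [ 0.02 -0.06  0.01]
```

There is no contact with the cap edge about 4 mm below the rim, so it is over the neck. I'm continuing.

Call:
{"fn": "drive_tool", "kwargs": {
  "series": [
    [[0.04, 0, 0], [0, 0, 0]],
    [[0.03, 0, 0], [0, 0, 0]]
  ]
}}

```text
time: 17.8
eef_pos: [0.5713, 0.0731, 0.1624]
tcp_rot: [0.055, 0.705, -0.055, 0.705]
contact_force: [-0.7, 0.5, 1.1]
opening: 0.618
```

Call:
{"fn": "drive_tool", "kwargs": {
  "series": [
    [[0.03, 0, 0], [0, 0, 0]],
    [[0.02, 0, 0], [0, 0, 0]]
  ]
}}

```text
time: 18.0
eef_pos: [0.5722, 0.0731, 0.1617]
tcp_rot: [0.055, 0.704, -0.055, 0.705]
contact_force: [-2.5, -0.5, 5.1]
opening: 0.607
```

```bash
python3 - <<'E'
from h import *
go([.5715,.073,.155],81)
E
```

```text
t 18.00 pos [0.5722 0.0731 0.1617] yaw(tool y) 81.02 tilt 0.07 F [-2.5 -0.5  5.1] open 0.607 q [-0.05  0.15  1.89  0.    1.1  -1.46]
 shift units [ 0.134 -0.005 -0.014]
 turn [ 0.02  0.07 -0.02]
```

Contact came at TCP 0.162, matching the predicted rest on the bead at 0.163. I'll raise the grip force and press.

Call:
{"fn": "drive_tool", "kwargs": {
  "series": [
    [[0.04, 0, -0.01], [0, 0, 0]],
    [[0.05, 0, 0], [0, 0, 0]]
  ],
  "newtons": 115
}}

```text
time: 18.2
eef_pos: [0.5733, 0.0732, 0.1612]
tcp_rot: [0.055, 0.703, -0.055, 0.707]
contact_force: [-5.4, -0.1, 10.1]
opening: 0.603
```

```bash
python3 - <<'E'
from h import *
go([.5715,.073,.155],81)
E
```

```text
t 18.20 pos [0.5733 0.0732 0.1612] yaw(tool y) 81.03 tilt 0.27 F [-5.4 -0.1 10.1] open 0.603 q [-0.05  0.15  1.89 -0.    1.09 -1.46]
 shift units [ 0.124 -0.01  -0.035]
 turn [ 0.03  0.27 -0.03]
```

Call:
{"fn": "drive_tool", "kwargs": {
  "series": [
    [[0.05, 0, -0.04], [0, 0.3, 0]],
    [[0.06, 0, -0.01], [0, 0.1, 0]]
  ]
}}

```text
time: 18.4
eef_pos: [0.5734, 0.0732, 0.1611]
tcp_rot: [0.055, 0.703, -0.055, 0.706]
contact_force: [-5.0, -0.2, 11.9]
opening: 0.601
```

```bash
python3 - <<'E'
from h import *
go([.5715,.073,.155],81)
E
```

```text
t 18.40 pos [0.5734 0.0732 0.1611] yaw(tool y) 81.06 tilt 0.25 F [-5.  -0.2 11.9] open 0.601 q [-0.05  0.15  1.89 -0.    1.09 -1.46]
 shift units [ 0.121 -0.01  -0.037]
 turn [ 0.06  0.25 -0.02]
```

Call:
{"fn": "drive_tool", "kwargs": {
  "series": [
    [[0.07, 0, -0.05], [0, 0.3, 0]],
    [[0.07, 0, -0.03], [0, 0.1, 0]]
  ]
}}

```text
time: 18.6
eef_pos: [0.5733, 0.0734, 0.1609]
tcp_rot: [0.055, 0.702, -0.055, 0.708]
contact_force: [-3.7, 0.2, 12.5]
opening: 0.606
```

```bash
python3 - <<'E'
from h import *
go([.5715,.073,.155],81)
c=snap("scene","21"); crop(c,250,170,330,250,7,"s21.png")
c=snap("wrist","21"); crop(c,160,120,340,290,3.5,"w21.png")
E
```

```text
t 18.60 pos [0.5733 0.0734 0.1609] yaw(tool y) 81.06 tilt 0.44 F [-3.7  0.2 12.5] open 0.606 q [-0.05  0.15  1.89 -0.    1.09 -1.46]
 shift units [ 0.117 -0.014 -0.036]
 turn [ 0.06  0.44 -0.04]
```

View pics/s21.png

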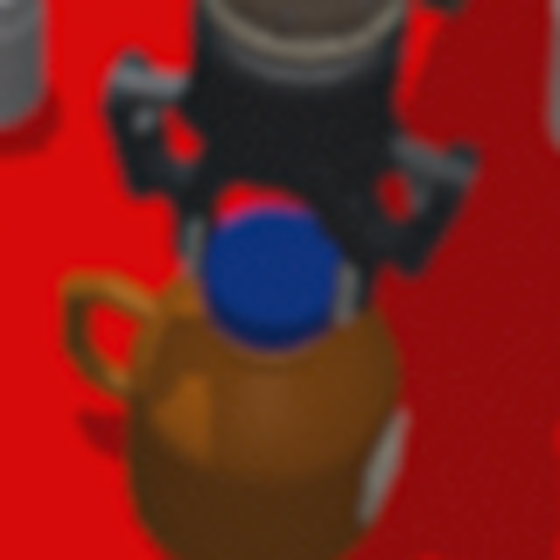

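View pics/w21.png

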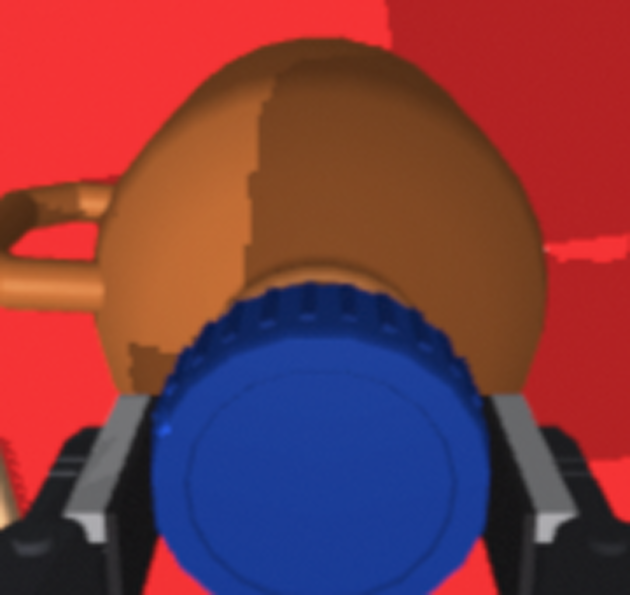

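Call:
{"fn": "drive_tool", "kwargs": {
  "series": [
    [[0.1, 0, -0.08], [0, 0.4, 0]],
    [[0.1, 0, -0.08], [0, 0.4, 0]]
  ]
}}

```text
time: 18.9
eef_pos: [0.5721, 0.0737, 0.1598]
tcp_rot: [0.055, 0.7, -0.055, 0.709]
contact_force: [0.4, -0.9, 11.3]
opening: 0.606
```

```bash
python3 - <<'E'
from h import *
go([.5715,.073,.155],81)
E
```

```text
t 18.90 pos [0.5721 0.0737 0.1598] yaw(tool y) 81.08 tilt 0.73 F [ 0.4 -0.9 11.3] open 0.606 q [-0.05  0.15  1.9  -0.    1.08 -1.46]
 shift units [ 0.095 -0.016 -0.01 ]
 turn [ 0.08  0.73 -0.06]
```

Call:
{"fn": "drive_tool", "kwargs": {
  "series": [
    [[0.1, -0.02, -0.05], [0, 1.2, 0]],
    [[0.1, -0.02, -0.05], [0, 1.2, 0]]
  ]
}}

```text
time: 19.1
eef_pos: [0.5722, 0.0729, 0.1572]
tcp_rot: [0.057, 0.71, -0.053, 0.7]
contact_force: [0.5, 1.9, 4.7]
opening: 0.605
```

```bash
python3 - <<'E'
from h import *
go([.5715,.073,.155],81); print(ctrl.get_state()["wrist_torque"].round(2))
E
```

```text
t 19.10 pos [0.5722 0.0729 0.1572] yaw(tool y) 81.07 tilt 0.84 F [0.5 1.9 4.7] open 0.605 q [-0.05  0.16  1.89  0.01  1.11 -1.47]
 shift units [ 0.045 -0.001 -0.014]
 turn [ 0.07 -0.8  -0.25]
[ 0.29 -0.19 -0.01]
```

The force dropped from about 12 N to 4.7 N, so the cap is clicking over. I'm following down to the hard stop.

Call:
{"fn": "drive_tool", "kwargs": {
  "series": [
    [[0.06, 0, -0.02], [0, -0.8, -0.2]],
    [[0.06, 0, -0.02], [0, 0, 0]]
  ]
}}

```text
time: 19.3
eef_pos: [0.5717, 0.0733, 0.1531]
tcp_rot: [0.055, 0.703, -0.055, 0.707]
contact_force: [-3.0, 0.9, 13.0]
opening: 0.602
```

```bash
python3 - <<'E'
from h import *
go([.5715,.073,.153],81); print(ctrl.get_state()["wrist_torque"].round(2))
E
```

```text
t 19.30 pos [0.5717 0.0733 0.1531] yaw(tool y) 81.06 tilt 0.29 F [-3.   0.9 13. ] open 0.602 q [-0.05  0.16  1.9   0.    1.08 -1.46]
 shift units [ 0.003 -0.006 -0.004]
 turn [ 0.06  0.28 -0.08]
[-0.05  0.61  0.  ]
```

Call:
{"fn": "drive_tool", "kwargs": {
  "series": [
    [[0.07, 0, -0.04], [0, 0.4, 0]],
    [[0.08, 0, -0.04], [0, 0.4, 0]]
  ]
}}

```text
time: 19.5
eef_pos: [0.5717, 0.0733, 0.1531]
tcp_rot: [0.055, 0.704, -0.055, 0.706]
contact_force: [-2.7, -0.2, 16.6]
opening: 0.601
```

```bash
python3 - <<'E'
from h import *
go([.5715,.073,.153],81); print(ctrl.get_state()["wrist_torque"].round(2))
c=snap("scene","22"); crop(c,250,170,330,250,7,"s22.png")
c=snap("wrist","22"); crop(c,160,120,340,290,3.5,"w22.png")
go()
E
```

```text
t 19.50 pos [0.5717 0.0733 0.1531] yaw(tool y) 81.11 tilt 0.15 F [-2.7 -0.2 16.6] open 0.601 q [-0.05  0.16  1.9   0.    1.08 -1.46]
 shift units [ 0.003 -0.006 -0.004]
 turn [ 0.11  0.15 -0.02]
[-0.16  0.53 -0.01]
t 19.60 pos [0.5717 0.0733 0.1532] yaw(tool y) 81.11 tilt 0.15 F [-3.4 -0.4 15.4] open 0.603 q [-0.05  0.16  1.9   0.    1.08 -1.46]
```

View pics/s22.png

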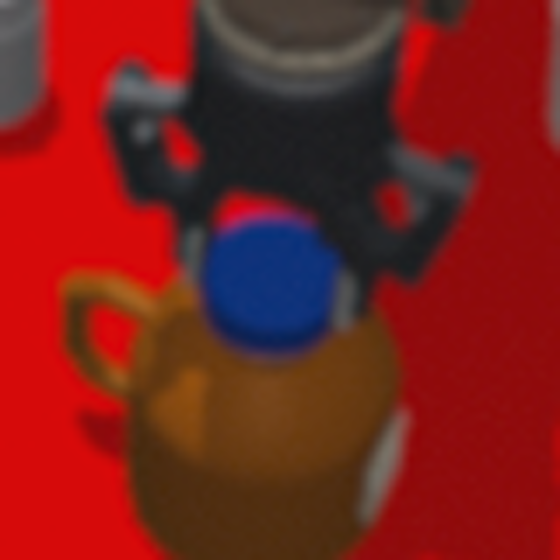

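View pics/w22.png

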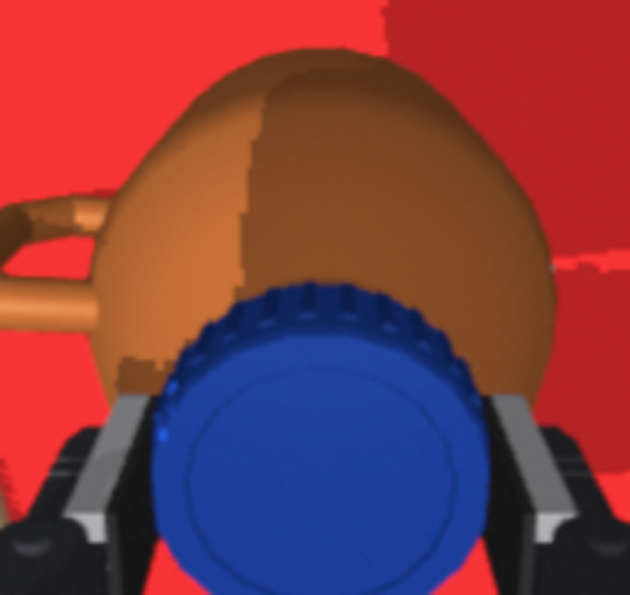

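The hard stop is confirmed: TCP z held at 0.1531 while the force rose from 13 to 16.6 N, 9.3 mm below first contact on the bead. I'll do one last check of the whole scene.

```bash
python3 - <<'E'
from h import *
c=snap("scene","23"); cv2.imwrite("pics/s23.png",cv2.resize(c["img"][:,:,::-1],None,fx=1.5,fy=1.5,interpolation=cv2.INTER_CUBIC))
go()
E
```

```text
t 19.65 pos [0.5717 0.0733 0.1532] yaw(tool y) 81.11 tilt 0.16 F [-2.7  0.1 14.7] open 0.606 q [-0.05  0.16  1.9   0.    1.08 -1.46]
```

View pics/s23.png

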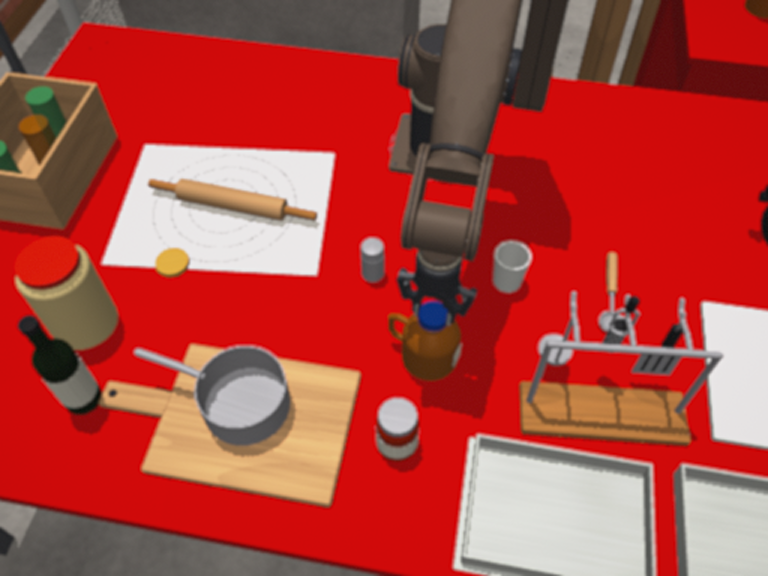

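The infuser hangs on the middle hook near (622,318), the jug stands with its cap at (432,318), and the other items are where they were. I'm handing in.

```bash
python3 - <<'E'
from h import *
print(ctrl.sign_off()); go()
E
```

```text
the job is handed in; nothing more can be done
None
the job is handed in; nothing more can be done
```

The infuser basket is hanging by its bail on the middle hook, released, and the blue cap is clicked home on the jug. The gripper is still holding the cap and pressing down with about 15 N. I handed the job in at about 19.7 s.

- **Infuser:** pictures taken after release and at the end show it hanging upright across the hook. The ladle and turner had not visibly moved.
- **Cap:** it met the bead at TCP z of about 0.162. The force rose to about 12.5 N, then dropped to about 5 N at the click. It then stopped hard at z = 0.153, about 9 mm below first contact, as expected. Raising the push from 13 to 16.6 N there moved it no further.
- **Last reading:** about 14.7 N upward, slightly above the click peak, with the tool tilted 0.16°.
- **Rest of the scene:** the last picture shows the jug standing and the other items where they were.

**Not as clean:**
- **Side force:** a sideways force of about 5 N came up at the start of the press. I trimmed it to near zero for the click, but about 3 N remained at the end.
- **Tilt:** the tool tilted up to 0.8° during the click. I judged the cap level from the tool tilt and the hard stop, as no picture shows its lower edge clearly.

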